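Load a test pail and hang it from the set hook

ROBOT

A 7-joint arm with a two-finger parallel gripper is mounted at the origin on the work surface. World frame = base frame: x ahead of the robot, y to its left, z up, the work surface at z = 0. Lengths are in m, angles in rad, forces in N, time in s.
With the tool pointing down it reaches from about 0.4 to 0.85 m from the base axis. Payload 4.5 kg.
Tool frame: the origin (TCP) lies on the centre line of the jaws, within the pads' length; the fingertips stand ahead of it and the grasp point (between the pads) lies 2 mm behind it (ctrl.tip_extent is the z of the fingertips in the tool frame, in m); z points along the fingers, y is the line along which they close (so a half turn about z gives the same grasp; the last joint's range is limited). The gripper opens to 88 mm and grips with 3 to 60 N. Pads are 18 mm wide; open, the fingers measure 123 mm over their backs; the gripper's body (75 mm by 187 mm) begins 45 mm behind the grasp point.
Start: joints at [1.14, 0.689, -0.195, 1.565, 0.157, 0.902, -0.215], TCP at [0.28, -0.559, 0.256] pointing down, gripper open.
Joint ranges: [-3.01, 3.01], [-0.46, 2.08], [-1.47, 1.51], [0.13, 2.56], [-1, 4.14], [0.04, 2.09], [-2.66, 2.66]. Speed limits (rad/s): [2.57, 2.57, 3.14, 3.14, 3.14, 3.14, 3.14].

INTERFACE

Orientations are given as a rotation vector (axis times angle).
In Python, from rig import read_state, eyes, workorder, look_for, ctrl gives the robot as it stands.
- The arm moves only by the tool arm_command, never from a script. Its argument "moves" is a list of rows, each an object with "jaw": the gripper's target within -1 to 1 (fully open at 1, half-way at 0, shut at -1); "xyz": the shift along the world's x, y, z in m, a list of three; "twist": the turn, a rotation vector about the world's x, y, z in rad, a list of three. In form: [{"jaw": jaw, "xyz": [tx, ty, tz], "twist": [ax, ay, az]}, ...]. A call has 1 to 20 rows; each row shifts and turns the commanded pose from where the row before left it; what a row does not reach is not made up. A row lasts 1/10 s, in which the tool goes at most 50 mm and 8.59 degrees, less where a joint would pass 70% of its speed; a pose out of reach is approached as far as the arm can. A call with a gripper value outside its range is refused whole. The fingers move at their own pace and stop on an object; the grip force is fixed at half the most. Time passes only in rows, so rows that do not move let the fingers close. It gives the time, the measured TCP pose, the force, the opening and the grip force at its end, in the units of the state.
- read_state(): the state, without advancing time (a new reading comes with each control period).
- eyes.get_image(name): name is "side" or "top"; returns a dict with "img" (480x640x3 uint8, blue, green, red), "camera_matrix" (3x3 intrinsics, pixels), "R" (3x3) and "t" (3): a world point X has camera coordinates R X + t. Camera axes: x right, y down, z forward; pixel columns grow to the right and rows downward; lengths in m; the calibration is good to about 2 mm. A picture is of the moment at which its call begins. There is no depth.
- workorder.sign_off(): hands the job in; it is judged then, once.
Trained networks look in the newest picture that a camera, given by its name, has taken for a name from the list of things; names that differ only in an ending like _2 or _b are one class to them, and where a whole thing is asked for, a point or a joint stands for the part that bears it (a point fixed in the world has none). Each returns a list of dicts, best first, with "p" (0 to 1); they miss things now and then, are a little off and sometimes report something else, mostly with a low value. They report only what shows in the picture. A call takes as long as a camera call. They do not tell look-alikes from the thing itself.
- look_for(camera, thing): "box" ([centre column, centre row, width, height] in pixels, round what is visible of it).
The state is a dict: "clock": time; "qpos": joint angles; "joint_velocities": joint speeds; "effort": joint torques, N m; "ee_pos": TCP position; "tcp_rot": TCP orientation; "force": force on the tool from outside, world axes, zero at the start; "wrist_torque": the same for the moment, N m; "gripper_width": opening from 0.0 (shut) to 1.0 (fully open); "finger_force": force on a finger pad.
Only numpy, scipy, OpenCV 4.12 (cv2) and the standard library are available. Lean on these libraries where they do the work, as an engineer would, in place of code of your own. Each camera call takes 0.05 s, during which the arm holds its last target. There are 200 camera calls.

TASK

Get the load test of the plywood models ready: crank the handwheel until the orange pointer of the hook carriage stands at the red mark on the scale, and put every yellow weight that is on the table into the pail. Only then raise the pail's flat-lying bail upright while the pail still stands on the table, and hang the pail by the wooden grip of its bail in the twin hook, so that it hangs still and clear of the table with the pointer still at the mark. Do not tip the pail over, and leave the other things on the table where they are.

Things in the scene. Friction and masses are not known exactly. Their poses are not given: they have to be found in the camera images.
- wheel (a joint): Black handwheel, 100 mm across, lying flat on the stand's blue gear housing (vertical axis, top 92 mm above the table). Value: angle in rad, growing clockwise seen from above, 0 to 34.5. A clockwise turn moves the hook carriage 20 mm along the stand's +y, turning back moves it back. It stays where it is left; it takes about 3 N at the knob. The carriage cannot be pushed by hand.
- hub (a point): Point on the handwheel's axis, 116 mm above the table, at mid-height of the crank knob.
- crank_knob (a point): Middle of the red upright crank knob on the handwheel: 20 mm in diameter, standing from 93 to 138 mm above the table, 38 mm from the wheel's axis. It spins freely on its own pin, so a gripper may hold it and go round without turning itself.
- carriage (a joint): Position of the hook carriage along the stand's +y, in m (0 to 0.11); 0.00318 m per rad of the handwheel.
- pointer (a point): Orange pointer on the back (+x side) of the carriage, beside the aluminium scale with black marks every 10 mm; its axes are the stand's.
- mark: Red clip with a thin red blade on the scale bar: the mark. Its axes are the stand's; the pointer stands at the mark when both have the same y along the stand. It starts 35 to 90 mm in +y from the pointer. Fixed, and not to be moved.
- stand: Fixed blue stand, at the back in the middle: rail 80 x 420 x 50 mm along its y, origin on the table under the rail at the middle of its width. Its -x side faces the robot. Gear housing with the handwheel in front of the rail at its -y end (axis at x -100, y -100 mm).
- hook_seat (a point): Where the centre of the bail's grip rests in the twin hook, 239 mm above the table; axes are the stand's. Two dark steel prongs, 10 mm thick, at y -30 and +30 mm of this point, reach from a post 127 mm behind (+x; top 246 mm up) towards the robot; their tips turn up 31 mm in front (-x), to 258 mm up. Fingers fit between the prongs. The grip goes in from above, lying along y across both prongs.
- pail: Loose aluminium pail, 90 mm high, 104 mm across at the bottom and 132 mm at the rim, wall 3 mm, bottom 5 mm; 0.31 kg empty with its bail. Origin: centre of its underside. Its bail is pivoted at y -72 and +72 mm, 83 mm above its underside, and lies flat to its -x side.
- bail (a joint): Angle of the bail about the pail's y axis: 0 lying flat (level) to the pail's -x, 1.57 upright, 3.1 flat to the other side. It swings freely and falls back when let go.
- grip (a point): Centre of the brown wooden grip of the bail: a round roller, 20 mm in diameter, 84 mm long along the pail's y, 112 mm from the bail's pivots; it turns freely on the wire. Flat, it lies 83 mm above the table with 34 mm free between it and the pail's rim; upright, with the pail standing, it is 195 mm above the table.
- weight1: Yellow painted aluminium weight, 64 x 30 x 26 mm (x, y, z), about 0.13 kg, lying flat on the table. Origin: its centre, 13 mm above the table. Two to four of the weights are there; an absent one reads None.
- weight2: Yellow painted aluminium weight, 64 x 30 x 26 mm (x, y, z), about 0.13 kg, lying flat on the table. Origin: its centre, 13 mm above the table. Two to four of the weights are there; an absent one reads None.
- weight3: Yellow painted aluminium weight, 64 x 30 x 26 mm (x, y, z), about 0.13 kg, lying flat on the table. Origin: its centre, 13 mm above the table. Two to four of the weights are there; an absent one reads None.
- weight4: Yellow painted aluminium weight, 64 x 30 x 26 mm (x, y, z), about 0.13 kg, lying flat on the table. Origin: its centre, 13 mm above the table. Two to four of the weights are there; an absent one reads None.
- sander1: Brown sanding block, 100 x 55 x 30 mm, to be left alone.
- sander2: Brown sanding block, 100 x 55 x 30 mm, to be left alone.
- brush: Red hand brush, 245 mm long, 40 mm high, to be left alone.
- glue: White glue bottle with red cap, 56 mm across, 140 mm high, to be left alone.
- driver: Screwdriver lying on the table, to be left alone.
Mind the look-alikes: they are no part of the job. What is shaped like the weight4 but purple is not meant.

How it is judged:
On the way, in this order (a step that is already met when the one before it is completed fails the run):
1. the pointer is at the mark (within 3 mm) and every weight is in the pail, which stands on the table with its bail down (y of pointer in the frame of mark between -0.003 and 0.003 m and z of weight1 in the frame of pail between 0.005 and 0.09 m and horizontal distance between each of weight1, weight2, weight3, weight4 and pail below 0.056 m and z of weight2 in the frame of pail between 0.005 and 0.09 m and z of weight3 in the frame of pail between 0.005 and 0.09 m and z of weight4 in the frame of pail between 0.005 and 0.09 m and height (world z) of pail below 0.008 m and value of joint bail below 0.5 rad), for 0.2 s.
2. the bail is upright while the pail stands on the table (value of joint bail between 1.25 and 1.9 rad and height (world z) of pail below 0.008 m), for 0.2 s.
At the end, for the whole second after the job is handed in: The pail hangs by its wooden grip in the twin hook (grip centre within 20 mm of the seat), more than 20 mm clear of the table, within 0.2 rad of upright and at rest (under 0.06 m/s), with all the weights inside it, and the pointer within 3 mm of the mark (y of pointer in the frame of mark between -0.003 and 0.003 m and z of weight1 in the frame of pail between 0.005 and 0.09 m and horizontal distance between each of weight1, weight2, weight3, weight4 and pail below 0.056 m and z of weight2 in the frame of pail between 0.005 and 0.09 m and z of weight3 in the frame of pail between 0.005 and 0.09 m and z of weight4 in the frame of pail between 0.005 and 0.09 m and distance between grip and hook_seat below 0.02 m and height (world z) of pail above 0.02 m and angle between pail's own z axis and vertical below 0.2 rad and linear speed of pail below 0.06 m/s); the robot touches nothing.
It fails at once if the pail is tipped over (more than 0.8 rad) (angle between pail's own z axis and vertical above 0.8 rad).
It fails at once if one of the other things is moved more than 40 mm (distance of any of sander1, sander2, brush, glue, driver from where it was at the start of the episode above 0.04 m).
Of weight1, weight2, weight3, weight4 only 2 to 4 are there at a start; the rules pass over those that are not, and their reading is None.
At some moment in a run one of weight1, weight2, weight3, weight4 may be knocked a few centimetres aside while the robot is not near it.
It also fails if it takes over 210 s, if anything falls off the work surface, if the arm or the gripper's body presses on something with over 40 N, if the wrist force passes 120 N, or if a joint passes its speed limit or range.

## Working session

There is one attempt and no reset: what is moved stays moved. The work goes in short steps, Python scripts to look and compute and a tool call to move; the robot and the scene stay as the last step left them, time stands still between calls to the robot, and variables do not carry over. Pictures are saved under pics/ and viewed, at most 14 in all, crops included, and the job is handed in when it is done.

Besides the shell and the picture viewer there is one more tool, called after "Emit:" as name(argument=value, ...) on one line, values as JSON. arm_command: Moves the arm, as the interface text tells. Its arguments: {"type":"object","properties":{"moves":{"type":"array"}},"required":["moves"]}

```bash
ls; mkdir -p pics
python3 - <<'E'
from rig import read_state, eyes, look_for, ctrl
import cv2,numpy as np
print(read_state(), ctrl.tip_extent)
for c in ("side","top"):
    d=eyes.get_image(c); cv2.imwrite(f"pics/{c}0.png",d["img"]); np.savez(f"pics/{c}.npz",K=d["camera_matrix"],R=d["R"],t=d["t"])
    print(c,-d["R"].T@d["t"],d["camera_matrix"].tolist(),d["R"].round(3).tolist())
    for n in ["wheel","crank_knob","pointer","mark","stand","pail","grip","weight1","sander1","brush","glue","driver","hook_seat"]:
        try: print(n,[(np.round(x["box"]).astype(int).tolist(),round(x["p"],2)) for x in look_for(c,n)])
        except Exception as e: print(n,e)
E
```

```text
pics
{'clock': 0.0, 'qpos': array([ 1.13979591,  0.68998569, -0.19454693,  1.56635381,  0.15726633,
        0.90251682, -0.21510503]), 'joint_velocities': array([-1.57974096e-04, -7.69104129e-04,  4.02476117e-04,  4.85300789e-04,
        5.49384419e-04, -5.61438984e-05,  8.16877125e-04]), 'effort': array([-5.39447228e-04, -5.27552927e+01, -1.26729079e+00, -1.53424501e+01,
       -5.27052570e-02,  6.58135643e-03,  1.72115138e-04]), 'ee_pos': array([ 0.27985556, -0.55815396,  0.25490718]), 'tcp_rot': array([-3.05535297e+00, -7.23267833e-01,  8.17430347e-04]), 'force': array([-0.01945202, -0.2957283 , -0.61756047]), 'wrist_torque': array([-0.01514877,  0.01268265, -0.04784548]), 'finger_force': 0.0, 'gripper_width': 0.9952630193560172} 0.017
side [ 0.46780708 -0.6178377   0.87993322] [[443.57627197209683, 0.0, 312.5139883720254], [0.0, 443.57627197209683, 245.52151686207975], [0.0, 0.0, 1.0]] [[0.993, -0.116, 0.009], [-0.078, -0.722, -0.687], [0.087, 0.682, -0.727]]
wheel [([336, 315, 49, 41], 0.58)]
crank_knob [([338, 315, 47, 43], 0.58)]
pointer [([342, 234, 94, 78], 0.58)]
mark [([38
[... 785 characters left out ...]
 [([362, 230, 48, 37], 0.89), ([466, 272, 83, 82], 0.44)]
pointer [([278, 203, 42, 85], 0.92)]
mark [([215, 318, 20, 26], 0.58)]
stand [([466, 274, 80, 78], 0.67), ([306, 211, 178, 91], 0.56)]
pail [([466, 273, 81, 76], 0.86), ([141, 205, 36, 32], 0.47)]
grip [([461, 279, 75, 71], 0.91)]
weight1 [([212, 318, 18, 25], 0.95), ([249, 356, 30, 21], 0.91), ([330, 305, 26, 29], 0.88), ([161, 282, 27, 28], 0.77), ([286, 316, 33, 18], 0.65)]
sander1 [([196, 250, 44, 48], 0.69), ([176, 364, 51, 44], 0.57)]
brush [([406, 331, 77, 96], 0.82)]
glue [([140, 204, 35, 33], 0.8)]
driver [([464, 193, 59, 59], 0.67), ([459, 276, 73, 68], 0.35)]
hook_seat [([278, 206, 41, 88], 0.71), ([406, 331, 72, 88], 0.7)]
```

Run:
```python
import cv2
for c,(x,y,w,h) in {"side":(180,140,270,340),"top":(120,150,400,240)}.items():
    im=cv2.imread(f"pics/{c}0.png")[y:y+h,x:x+w]
    s=min(800/w,600/h); cv2.imwrite(f"pics/{c}0c.png",cv2.resize(im,None,fx=s,fy=s,interpolation=cv2.INTER_CUBIC)); print(c,s)
```

```text
side 1.7647058823529411
top 2.0
```

View pics/side0c.png

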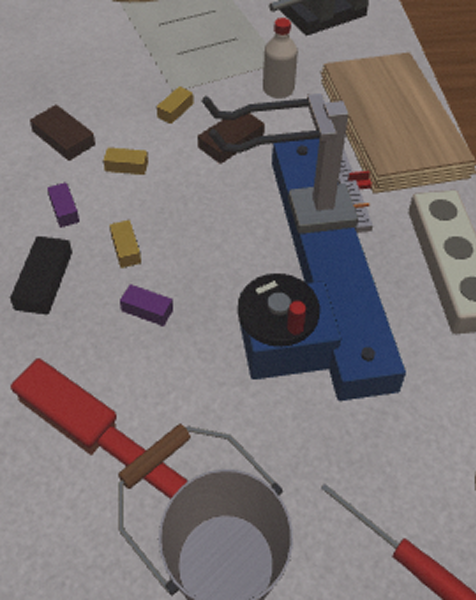

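View pics/top0c.png

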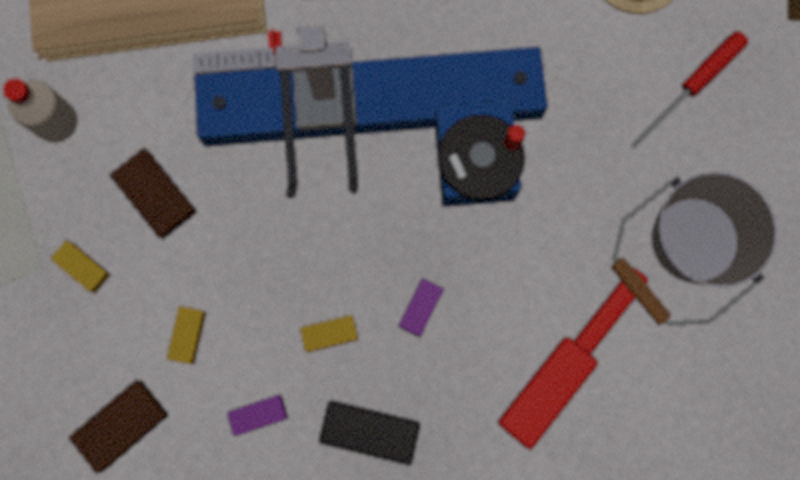

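```bash
cat > h.py <<'E'
import cv2,numpy as np
from scipy.optimize import minimize,least_squares
from rig import read_state, eyes, look_for, ctrl
C={c:dict(np.load(f"pics/{c}.npz")) for c in ("side","top")}
def proj(c,X):
    d=C[c]; p=(np.atleast_2d(X)@d["R"].T+d["t"])@d["K"].T; return p[:,:2]/p[:,2:]
def plane(c,uv,z):
    d=C[c]; r=d["R"].T@np.linalg.solve(d["K"],[uv[0],uv[1],1]); o=-d["R"].T@d["t"]; return o+r*(z-o[2])/r[2]
def tri(uvs,uvt):
    f=lambda X: np.r_[proj("side",X)[0]-uvs,proj("top",X)[0]-uvt]
    r=least_squares(f,[.5,0,.1]); return r.x,np.abs(r.fun).max()
def hsv(im): return cv2.cvtColor(cv2.GaussianBlur(im,(3,3),0),cv2.COLOR_BGR2HSV)
def mask(im,lo,hi): return cv2.inRange(hsv(im),np.array(lo),np.array(hi))
def blobs(m,amin=20):
    n,l,s,ce=cv2.connectedComponentsWithStats(m); return [(s[i,4],ce[i],l==i) for i in range(1,n) if s[i,4]>=amin]
def box(x,y,a,L=.064,W=.03,H=.026):
    P=np.array([[i*L/2,j*W/2] for i in(-1,1) for j in(-1,1)])@np.array([[np.cos(a),np.sin(a)],[-np.sin(a),np.cos(a)]])+[x,y]
    return np.vstack([np.c_[P,np.zeros(4)],np.c_[P,np.full(4,H)]])
def sil(c,X,off,S=8,n=60):
    m=np.zeros((n*S,n*S),np.uint8); q=cv2.convexHull(((proj(c,X)-off+.5)*S).astype(np.float32)).astype(np.int32)
    cv2.fillPoly(m,[q],255); return cv2.resize(m,(n,n),interpolation=cv2.INTER_AREA)/255.
def weights(ims,verbose=True):
    out=[]
    ms={c:mask(ims[c],(15,90,60),(35,255,255)) for c in ims}
    for A,ce,_ in blobs(ms["top"],120):
        p=plane("top",ce,.013)
        if not(.3<p[0]<.9 and abs(p[1])<.6): continue
        use=[c for c in ims if ms[c][tuple(np.clip(proj(c,p)[0][::-1].round().astype(int),0,[479,639]))]>0]
        offs={c:(proj(c,p)[0]-30).round() for c in use}
        cr={c:ms[c][int(offs[c][1]):int(offs[c][1])+60,int(offs[c][0]):int(offs[c][0])+60]/255. for c in use}
        cr={c:v*(cv2.connectedComponents((v>0).astype(np.uint8))[1]==cv2.connectedComponents((v>0).astype(np.uint8))[1][30,30]) for c,v in cr.items()}
        cost=lambda v: sum(np.abs(sil(c,box(*v),offs[c])-cr[c]).sum() for c in use)
        best=min((minimize(cost,[p[0],p[1],a],method="Nelder-Mead",options=dict(initial_simplex=[[p[0],p[1],a],[p[0]+.008,p[1],a],[p[0],p[1]+.008,a],[p[0],p[1],a+.3]],xatol=1e-4,fatol=.1)) for a in np.arange(0,3.1,.52)),key=lambda r:r.fun)
        v=best.x; out.append(v); print("weight",v[:2].round(4),round((v[2]+np.pi/2)%np.pi-np.pi/2,3),"cost",round(best.fun,1),"A",A,use)
    return out
def shots():
    return {c:eyes.get_image(c)["img"] for c in ("side","top")}
E
python3 - <<'E'
from h import *
ims={c:cv2.imread(f"pics/{c}0.png") for c in ("side","top")}
weights(ims)
for c in ims:
    print(c,"red",[(a,ce.round(1).tolist()) for a,ce,_ in blobs(mask(ims[c],(0,150,90),(8,255,255))|mask(ims[c],(172,150,90),(180,255,255)),6)])
    print(c,"orange",[(a,ce.round(1).tolist()) for a,ce,_ in blobs(mask(ims[c],(8,120,100),(16,255,255)),3)])
a=cv2.resize(ims["side"][215:275,350:410],None,fx=9,fy=9,interpolation=cv2.INTER_CUBIC)
b=cv2.resize(ims["top"][150:210,205:305],None,fx=8,fy=8,interpolation=cv2.INTER_CUBIC)
cv2.imwrite("pics/z1.png",a);cv2.imwrite("pics/z2.png",b)
E
```

```text
weight [ 0.8731 -0.6081] 1.111 cost 2296.1 A 3057 ['top']
weight [ 0.8972 -0.3228] 1.471 cost 1110.1 A 1542 ['top']
weight [0.8708 0.3337] -1.425 cost 2896.4 A 6520 ['top']
weight [0.4941 0.3982] 0.908 cost 100.6 A 358 ['side', 'top']
weight [0.4076 0.2718] -0.185 cost 121.3 A 362 ['side', 'top']
weight [0.4033 0.1035] -1.396 cost 90.4 A 338 ['side', 'top']
side red [(np.int32(29), [340.0, 153.0]), (np.int32(24), [386.0, 243.1]), (np.int32(50), [348.4, 314.1]), (np.int32(1530), [221.7, 372.1]), (np.int32(208), [273.2, 411.1]), (np.int32(523), [425.5, 465.0])]
side orange [(np.int32(6), [507.5, 173.0]), (np.int32(19), [536.5, 206.5]), (np.int32(34), [561.8, 250.7]), (np.int32(4), [383.5, 256.0]), (np.int32(21), [537.9, 268.9]), (np.int32(53), [600.2, 299.6]), (np.int32(7), [488.3, 310.7]), (np.int32(4), [493.5, 311.5]), (np.int32(6), [577.5, 349.5]), (np.int32(17), [636.4, 367.2]), (np.int32(5), [626.8, 368.6]), (np.int32(13), [521.8, 379.5]), (np.int32(32), [612.6, 394.9]), (np.int32(5), [558.2, 460.6])]
top red [(np.int32(32), [256.9, 169.3]), (np.int32(297), [477.9, 180.7]), (np.in
[... 463 characters left out ...]
p.int32(4), [21.2, 28.0]), (np.int32(3), [266.0, 29.0]), (np.int32(4), [166.2, 33.0]), (np.int32(3), [534.0, 78.0]), (np.int32(6), [544.5, 79.0]), (np.int32(4), [550.5, 79.0]), (np.int32(9), [571.7, 80.1]), (np.int32(8), [609.5, 82.0]), (np.int32(12), [629.5, 83.0]), (np.int32(10), [512.2, 87.7]), (np.int32(8), [362.9, 94.5]), (np.int32(3), [441.0, 92.0]), (np.int32(5), [140.8, 101.8]), (np.int32(4), [533.0, 102.5]), (np.int32(4), [62.5, 106.0]), (np.int32(5), [533.0, 109.0]), (np.int32(9), [538.0, 140.9]), (np.int32(10), [555.6, 141.9]), (np.int32(8), [572.5, 143.0]), (np.int32(11), [612.0, 145.0]), (np.int32(4), [629.5, 146.0]), (np.int32(3), [634.0, 146.0]), (np.int32(4), [438.5, 287.5])]
```

View pics/z1.png

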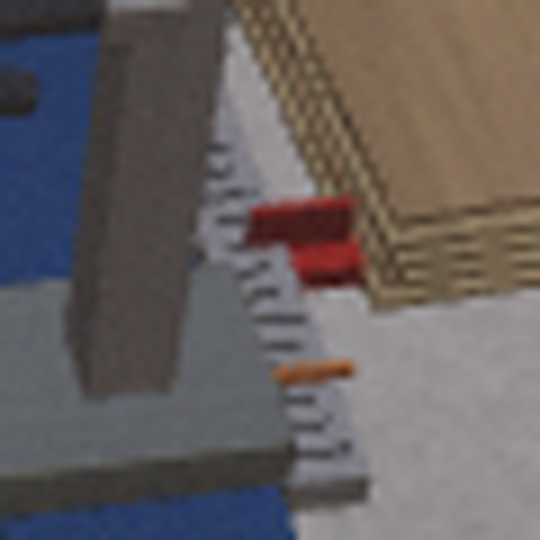

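View pics/z2.png

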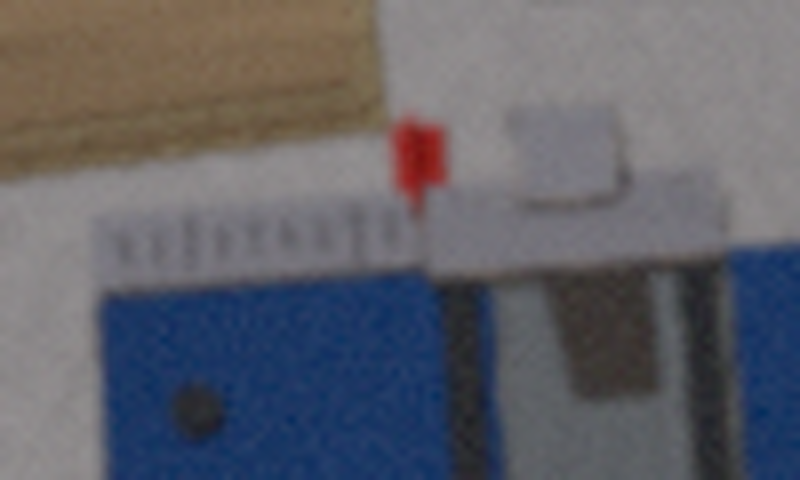

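Run:
```python
from h import *
ims={c:cv2.imread(f"pics/{c}0.png") for c in ("side","top")}
print("knob",tri([348.4,314.1],[377.4,216.4])); print("cap",tri([337.5,311],[361,227])); print("mark",tri([384.5,242],[256.9,169.3]))
# disc fits
for c,(u,v) in (("side",(337,314)),("top",(361,228))):
    m=mask(ims[c],(0,0,0),(180,255,62)); y0,x0=v-35,u-35
    m=m[y0:v+35,x0:u+35]; b=max(blobs(m,50),key=lambda b:b[0]); cn=cv2.convexHull(np.argwhere(b[2])[:,::-1].astype(np.int32))[:,0]+[x0,y0]
    W=np.array([plane(c,p,.092)[:2] for p in cn]); print(c,b[0],"disc",cv2.minEnclosingCircle(W.astype(np.float32)))
bl=[plane("top",p,.05) for p in ((216.5,186),(390.5,174))]; print("rail back",bl,np.linalg.norm(bl[0]-bl[1]))
for c in ims:
    m=mask(ims[c],(100,120,40),(125,255,255)); b=max(blobs(m,50),key=lambda b:b[0])[2]
    h=cv2.convexHull(np.argwhere(b)[:,::-1].astype(np.int32))[:,0]; print(c,cv2.approxPolyDP(h,2,True).reshape(-1,2).tolist())
# pail rim, grip
for c,(u,v,w) in (("top",(440,295,60)),("side",(268,398,60))):
    m=mask(ims[c],(5,90,30),(18,200,140)); 
    print(c,"grip",[(a,ce.round(1).tolist(),cv2.minAreaRect(np.argwhere(k)[:,::-1].astype(np.int32))) for a,ce,k in blobs(m,60) if abs(ce[0]-u)<40 and abs(ce[1]-v)<40])
```

```text
knob (array([ 0.60679447, -0.11385595,  0.13163377]), np.float64(0.14880020295419172))
cap (array([ 0.59187439, -0.08012861,  0.09715378]), np.float64(0.06889140083350753))
mark (array([0.75718057, 0.1588864 , 0.04397046]), np.float64(0.27474955800823864))
side 1852 disc ((0.6049590706825256, -0.0839705690741539), 0.09677723050117493)
top 1284 disc ((0.583401083946228, -0.07357979565858841), 0.05847585201263428)
rail back [array([0.71728077, 0.25576978, 0.05      ]), array([ 0.73107936, -0.16312802,  0.05      ])] 0.41912500711434975
side [[407, 351], [375, 356], [346, 336], [350, 273], [380, 270]]
top [[392, 203], [389, 207], [340, 219], [298, 213], [296, 183], [387, 174]]
top grip [(np.int32(271), [439.7, 294.7], ((440.1416015625, 294.8760986328125), (37.06440353393555, 8.84277629852295), 48.8140754699707))]
side grip [(np.int32(429), [266.8, 398.2], ((267.2804870605469, 397.9756164550781), (10.30746841430664, 45.134220123291016), 51.34019470214844))]
```

Run:
```python
from h import *
g,e=tri([267,398.1],[439.9,294.8]); print("grip",g,e)
def ends(c,ce,L,ang): 
    d=np.array([np.cos(ang),np.sin(ang)])*L/2; return [plane(c,np.array(ce)+s*d,.083)[:2] for s in(1,-1)]
for c,ce,L,a in (("top",(440.1,294.9),37,48.8),("side",(267.3,398),45,51.3-90)):
    E=ends(c,ce,L,np.deg2rad(a)); v=E[0]-E[1]; print(c,"grip z.083",np.mean(E,0),"len",np.linalg.norm(v),"ang",np.degrees(np.arctan2(v[1],v[0])))
# pail rim points in top crop (picked, outer silhouette), crop scale 2 offset 120,150
P=np.array([(713,173),(774,232),(735,281),(762,260),(770,205),(745,182),(685,184)])/2+[120,150]
W=np.array([plane("top",p,.09)[:2] for p in P])
r=least_squares(lambda v:np.hypot(*(W-v[:2]).T)-.066,W.mean(0)); print("pail rim",r.x,r.fun.round(4))
S=np.array([(245,470),(291,532),(165,515),(270,485),(215,470),(161,540)])/1.7647+[180,140]
W=np.array([plane("side",p,.09)[:2] for p in S]); r=least_squares(lambda v:np.hypot(*(W-v[:2]).T)-.066,W.mean(0)); print("pail rim side",r.x,r.fun.round(4))
for p in ((676,181),(760,277)): print("pivot",plane("top",np.array(p)/2+[120,150],.083))
for s,t in (((208,101),(291,192)),((214,130),(352,190))): print("prong tip",tri(np.array(s)/1.7647+[180,140],np.array(t)/2+[120,150]))
print("glue",tri([340,153],[127.2,194.6]))
```

```text
grip [ 0.43346082 -0.24857972  0.08041369] 0.43566672580789145
top grip z.083 [ 0.43416143 -0.24808008] len 0.08000584601376495 ang -142.64870177877643
side grip z.083 [ 0.43423259 -0.24919325] len 0.08245048755633848 ang 34.93669041977348
pail rim [ 0.49806395 -0.33540616] [-0.0022 -0.0002 -0.0049 -0.005   0.0031 -0.0008 -0.0067]
pail rim side [ 0.50078654 -0.34135309] [ 0.0011 -0.0032 -0.0016 -0.0004 -0.0003 -0.0016]
pivot [ 0.55543111 -0.29960982  0.083     ]
pivot [ 0.44315253 -0.38237476  0.083     ]
prong tip (array([0.52708717, 0.12092017, 0.24912498]), np.float64(0.4628240604372422))
prong tip (array([0.52727525, 0.06218717, 0.25357313]), np.float64(1.1768137563770438))
glue (array([0.67716142, 0.43622162, 0.13517588]), np.float64(0.28676322334234783))
```

Emit:
arm_command(moves=[{"jaw": 1,"xyz": [0.04,0.05,0],"twist": [0,0,0.138]},{"jaw": 1,"xyz": [0.04,0.05,0],"twist": [0,0,0.138]},{"jaw": 1,"xyz": [0.04,0.05,0],"twist": [0,0,0.138]},{"jaw": 1,"xyz": [0.04,0.05,0],"twist": [0,0,0.138]},{"jaw": 1,"xyz": [0.04,0.05,0],"twist": [0,0,0.138]},{"jaw": 1,"xyz": [0.04,0.05,0],"twist": [0,0,0.138]},{"jaw": 1,"xyz": [0.04,0.05,0],"twist": [0,0,0.138]},{"jaw": 1,"xyz": [0.04,0.05,0],"twist": [0,0,0.138]},{"jaw": 1,"xyz": [0,0.03,0],"twist": [0,0,0]},{"jaw": 1,"xyz": [0,0,0],"twist": [0,0,0]}])

```text
clock: 2.4
ee_pos: [0.5316, -0.2099, 0.2561]
tcp_rot: [-2.212, -2.228, -0.006]
force: [-0.6, -0.1, -0.3]
gripper_width: 1.003
finger_force: 0.0
```

Emit:
arm_command(moves=[{"jaw": 0.2,"xyz": [0.025,0.032,0],"twist": [0,0,0]},{"jaw": 0.2,"xyz": [0.025,0.032,0],"twist": [0,0,0]},{"jaw": 0.2,"xyz": [0.0254,0.032,-0.02],"twist": [0,0,0]},{"jaw": 0.2,"xyz": [0,0,-0.03],"twist": [0,0,0]},{"jaw": 0.2,"xyz": [0,0,-0.03],"twist": [0,0,0]},{"jaw": 0.2,"xyz": [0,0,-0.03],"twist": [0,0,0]},{"jaw": 0.2,"xyz": [0,0,-0.022],"twist": [0,0,0]},{"jaw": 0.2,"xyz": [0,0,0],"twist": [0,0,0]},{"jaw": -0.8,"xyz": [0,0,0],"twist": [0,0,0]},{"jaw": -0.8,"xyz": [0,0,0],"twist": [0,0,0]},{"jaw": -0.8,"xyz": [0,0,0],"twist": [0,0,0]},{"jaw": -0.8,"xyz": [0,0,0],"twist": [0,0,0]}])

```text
clock: 3.6
ee_pos: [0.6061, -0.1206, 0.1249]
tcp_rot: [2.223, 2.218, 0.002]
force: [-0.3, 0.4, -0.0]
gripper_width: 0.26
finger_force: 0.0
```

Emit:
arm_command(moves=[{"jaw": -0.8,"xyz": [0.0007,0.0066,0],"twist": [0,0,0]},{"jaw": -0.8,"xyz": [0,0,0],"twist": [0,0,0]},{"jaw": -0.8,"xyz": [0,0,0],"twist": [0,0,0]}])

```text
clock: 3.9
ee_pos: [0.6078, -0.1187, 0.1248]
tcp_rot: [2.222, 2.21, -0.003]
force: [3.0, -8.4, 1.1]
gripper_width: 0.216
finger_force: 30.0
```

Run:
```python
from h import *
s=read_state(); print(s["ee_pos"],s["force"],s["gripper_width"],s["finger_force"],s["qpos"].round(2))
```

```text
[ 0.60781039 -0.11873547  0.12479424] [ 3.02505259 -8.37760277  1.10582245] 0.21627671338359442 29.998972518369555 [ 0.32  0.87 -0.37  1.69  0.47  0.67 -0.31]
```

```bash
cat > circ.py <<'E'
import sys,json,numpy as np
a0,n,step,ex,ey=map(float,sys.argv[1:6]) # start angle, rows, cw step, correction xy spread over the first row
a=a0-step*np.arange(int(n)+1); P=.038*np.c_[np.cos(a),np.sin(a)]
D=np.diff(P,axis=0); D[0]+=[ex,ey]
D=np.diff(np.round(np.vstack([[0,0],np.cumsum(D,0)]),4),axis=0)
print(json.dumps([{"jaw":-0.8,"xyz":[round(x,4),round(y,4),0],"twist":[0,0,0]} for x,y in D]),"end",a[-1])
E
python3 circ.py -1.155 8 0.2 0 -0.003
```

```text
[{"jaw": -0.8, "xyz": [-0.0072, -0.0054, 0], "twist": [0, 0, 0]}, {"jaw": -0.8, "xyz": [-0.0075, -0.0008, 0], "twist": [0, 0, 0]}, {"jaw": -0.8, "xyz": [-0.0076, 0.0006, 0], "twist": [0, 0, 0]}, {"jaw": -0.8, "xyz": [-0.0073, 0.0021, 0], "twist": [0, 0, 0]}, {"jaw": -0.8, "xyz": [-0.0067, 0.0036, 0], "twist": [0, 0, 0]}, {"jaw": -0.8, "xyz": [-0.0059, 0.0048, 0], "twist": [0, 0, 0]}, {"jaw": -0.8, "xyz": [-0.0048, 0.0058, 0], "twist": [0, 0, 0]}, {"jaw": -0.8, "xyz": [-0.0035, 0.0067, 0], "twist": [0, 0, 0]}] end -2.755
```

Emit:
arm_command(moves=[{"jaw": -0.8,"xyz": [-0.0072,-0.0054,0],"twist": [0,0,0]},{"jaw": -0.8,"xyz": [-0.0075,-0.0008,0],"twist": [0,0,0]},{"jaw": -0.8,"xyz": [-0.0076,0.0006,0],"twist": [0,0,0]},{"jaw": -0.8,"xyz": [-0.0073,0.0021,0],"twist": [0,0,0]},{"jaw": -0.8,"xyz": [-0.0067,0.0036,0],"twist": [0,0,0]},{"jaw": -0.8,"xyz": [-0.0059,0.0048,0],"twist": [0,0,0]},{"jaw": -0.8,"xyz": [-0.0048,0.0058,0],"twist": [0,0,0]},{"jaw": -0.8,"xyz": [-0.0035,0.0067,0],"twist": [0,0,0]},{"jaw": -0.8,"xyz": [0,0,0],"twist": [0,0,0]}])

```text
clock: 4.8
ee_pos: [0.5559, -0.0935, 0.1245]
tcp_rot: [-2.22, -2.222, -0.004]
force: [-0.2, 1.8, 8.4]
gripper_width: 0.215
finger_force: 30.0
```

```bash
python3 circ.py -2.8 20 0.3 0 0
```

```text
[{"jaw": -0.8, "xyz": [-0.0022, 0.0111, 0], "twist": [0, 0, 0]}, {"jaw": -0.8, "xyz": [0.0013, 0.0113, 0], "twist": [0, 0, 0]}, {"jaw": -0.8, "xyz": [0.0045, 0.0105, 0], "twist": [0, 0, 0]}, {"jaw": -0.8, "xyz": [0.0074, 0.0086, 0], "twist": [0, 0, 0]}, {"jaw": -0.8, "xyz": [0.0096, 0.006, 0], "twist": [0, 0, 0]}, {"jaw": -0.8, "xyz": [0.0109, 0.003, 0], "twist": [0, 0, 0]}, {"jaw": -0.8, "xyz": [0.0114, -0.0004, 0], "twist": [0, 0, 0]}, {"jaw": -0.8, "xyz": [0.0107, -0.0038, 0], "twist": [0, 0, 0]}, {"jaw": -0.8, "xyz": [0.0091, -0.0068, 0], "twist": [0, 0, 0]}, {"jaw": -0.8, "xyz": [0.0068, -0.0091, 0], "twist": [0, 0, 0]}, {"jaw": -0.8, "xyz": [0.0037, -0.0107, 0], "twist": [0, 0, 0]}, {"jaw": -0.8, "xyz": [0.0003, -0.0114, 0], "twist": [0, 0, 0]}, {"jaw": -0.8, "xyz": [-0.0029, -0.011, 0], "twist": [0, 0, 0]}, {"jaw": -0.8, "xyz": [-0.0061, -0.0095, 0], "twist": [0, 0, 0]}, {"jaw": -0.8, "xyz": [-0.0087, -0.0074, 0], "twist": [0, 0, 0]}, {"jaw": -0.8, "xyz": [-0.0104, -0.0045, 0], "twist": [0, 0, 0]}, {"jaw": -0.8, "xyz": [-0.0113, -0.0011, 0], "twist": [0, 0, 0]}, {"jaw": -0.8, "xyz": [-0.0112, 0.0022, 0], "twist": [0, 0, 0]}, {"jaw": -0.8, "xyz": [-0.01, 0.0054, 0], "twist": [0, 0, 0]}, {"jaw": -0.8, "xyz": [-0.0079, 0.0081, 0], "twist": [0, 0, 0]}] end -8.8
```

Take half of it first to check.

Emit:
arm_command(moves=[{"jaw": -0.8,"xyz": [-0.0022,0.0111,0.001],"twist": [0,0,0]},{"jaw": -0.8,"xyz": [0.0013,0.0113,0],"twist": [0,0,0]},{"jaw": -0.8,"xyz": [0.0045,0.0105,0],"twist": [0,0,0]},{"jaw": -0.8,"xyz": [0.0074,0.0086,0],"twist": [0,0,0]},{"jaw": -0.8,"xyz": [0.0096,0.006,0],"twist": [0,0,0]},{"jaw": -0.8,"xyz": [0.0109,0.003,0],"twist": [0,0,0]},{"jaw": -0.8,"xyz": [0.0114,-0.0004,0],"twist": [0,0,0]},{"jaw": -0.8,"xyz": [0.0107,-0.0038,0],"twist": [0,0,0]},{"jaw": -0.8,"xyz": [0.0091,-0.0068,0],"twist": [0,0,0]},{"jaw": -0.8,"xyz": [0.0068,-0.0091,0],"twist": [0,0,0]}])

```text
clock: 5.8
ee_pos: [0.624, -0.0625, 0.1246]
tcp_rot: [-2.217, -2.219, -0.001]
force: [-0.9, 2.7, 5.8]
gripper_width: 0.217
finger_force: 30.0
```

```bash
python3 circ.py -5.8 20 0.3 0 0
```

```text
[{"jaw": -0.8, "xyz": [0.0037, -0.0107, 0], "twist": [0, 0, 0]}, {"jaw": -0.8, "xyz": [0.0004, -0.0114, 0], "twist": [0, 0, 0]}, {"jaw": -0.8, "xyz": [-0.003, -0.0109, 0], "twist": [0, 0, 0]}, {"jaw": -0.8, "xyz": [-0.0061, -0.0096, 0], "twist": [0, 0, 0]}, {"jaw": -0.8, "xyz": [-0.0087, -0.0074, 0], "twist": [0, 0, 0]}, {"jaw": -0.8, "xyz": [-0.0104, -0.0044, 0], "twist": [0, 0, 0]}, {"jaw": -0.8, "xyz": [-0.0113, -0.0012, 0], "twist": [0, 0, 0]}, {"jaw": -0.8, "xyz": [-0.0111, 0.0022, 0], "twist": [0, 0, 0]}, {"jaw": -0.8, "xyz": [-0.01, 0.0054, 0], "twist": [0, 0, 0]}, {"jaw": -0.8, "xyz": [-0.008, 0.0081, 0], "twist": [0, 0, 0]}, {"jaw": -0.8, "xyz": [-0.0052, 0.0101, 0], "twist": [0, 0, 0]}, {"jaw": -0.8, "xyz": [-0.0019, 0.0112, 0], "twist": [0, 0, 0]}, {"jaw": -0.8, "xyz": [0.0014, 0.0113, 0], "twist": [0, 0, 0]}, {"jaw": -0.8, "xyz": [0.0047, 0.0103, 0], "twist": [0, 0, 0]}, {"jaw": -0.8, "xyz": [0.0075, 0.0085, 0], "twist": [0, 0, 0]}, {"jaw": -0.8, "xyz": [0.0097, 0.0059, 0], "twist": [0, 0, 0]}, {"jaw": -0.8, "xyz": [0.011, 0.0028, 0], "twist": [0, 0, 0]}, {"jaw": -0.8, "xyz": [0.0114, -0.0006, 0], "twist": [0, 0, 0]}, {"jaw": -0.8, "xyz": [0.0106, -0.004, 0], "twist": [0, 0, 0]}, {"jaw": -0.8, "xyz": [0.009, -0.0069, 0], "twist": [0, 0, 0]}] end -11.8
```

Emit:
arm_command(moves=[{"jaw": -0.8,"xyz": [0.0037,-0.0107,0],"twist": [0,0,0]},{"jaw": -0.8,"xyz": [0.0004,-0.0114,0],"twist": [0,0,0]},{"jaw": -0.8,"xyz": [-0.003,-0.0109,0],"twist": [0,0,0]},{"jaw": -0.8,"xyz": [-0.0061,-0.0096,0],"twist": [0,0,0]},{"jaw": -0.8,"xyz": [-0.0087,-0.0074,0],"twist": [0,0,0]},{"jaw": -0.8,"xyz": [-0.0104,-0.0044,0],"twist": [0,0,0]},{"jaw": -0.8,"xyz": [-0.0113,-0.0012,0],"twist": [0,0,0]},{"jaw": -0.8,"xyz": [-0.0111,0.0022,0],"twist": [0,0,0]},{"jaw": -0.8,"xyz": [-0.01,0.0054,0],"twist": [0,0,0]},{"jaw": -0.8,"xyz": [-0.008,0.0081,0],"twist": [0,0,0]},{"jaw": -0.8,"xyz": [-0.0052,0.0101,0],"twist": [0,0,0]},{"jaw": -0.8,"xyz": [-0.0019,0.0112,0],"twist": [0,0,0]},{"jaw": -0.8,"xyz": [0.0014,0.0113,0],"twist": [0,0,0]},{"jaw": -0.8,"xyz": [0.0047,0.0103,0],"twist": [0,0,0]},{"jaw": -0.8,"xyz": [0.0075,0.0085,0],"twist": [0,0,0]},{"jaw": -0.8,"xyz": [0.0097,0.0059,0],"twist": [0,0,0]},{"jaw": -0.8,"xyz": [0.011,0.0028,0],"twist": [0,0,0]},{"jaw": -0.8,"xyz": [0.0114,-0.0006,0],"twist": [0,0,0]},{"jaw": -0.8,"xyz": [0.0106,-0.004,0],"twist": [0,0,0]},{"jaw": -0.8,"xyz": [0.009,-0.0069,0],"twist": [0,0,0]}])

```text
clock: 7.8
ee_pos: [0.6173, -0.0551, 0.1246]
tcp_rot: [-2.218, -2.219, 0.002]
force: [-1.8, 2.0, 5.2]
gripper_width: 0.22
finger_force: 30.0
```

```bash
python3 circ.py -11.8 11 0.3 0 0
python3 - <<'E'
from h import *
d=eyes.get_image("side")["img"]; cv2.imwrite("pics/s1.png",d)
cv2.imwrite("pics/s1c.png",cv2.resize(d[205:275,345:415],None,fx=8,fy=8,interpolation=cv2.INTER_CUBIC))
E
```

```text
[{"jaw": -0.8, "xyz": [0.0066, -0.0093, 0], "twist": [0, 0, 0]}, {"jaw": -0.8, "xyz": [0.0035, -0.0108, 0], "twist": [0, 0, 0]}, {"jaw": -0.8, "xyz": [0.0002, -0.0113, 0], "twist": [0, 0, 0]}, {"jaw": -0.8, "xyz": [-0.0032, -0.0109, 0], "twist": [0, 0, 0]}, {"jaw": -0.8, "xyz": [-0.0063, -0.0095, 0], "twist": [0, 0, 0]}, {"jaw": -0.8, "xyz": [-0.0087, -0.0072, 0], "twist": [0, 0, 0]}, {"jaw": -0.8, "xyz": [-0.0105, -0.0043, 0], "twist": [0, 0, 0]}, {"jaw": -0.8, "xyz": [-0.0114, -0.001, 0], "twist": [0, 0, 0]}, {"jaw": -0.8, "xyz": [-0.0111, 0.0024, 0], "twist": [0, 0, 0]}, {"jaw": -0.8, "xyz": [-0.0099, 0.0056, 0], "twist": [0, 0, 0]}, {"jaw": -0.8, "xyz": [-0.0078, 0.0082, 0], "twist": [0, 0, 0]}] end -15.100000000000001
```

View pics/s1c.png

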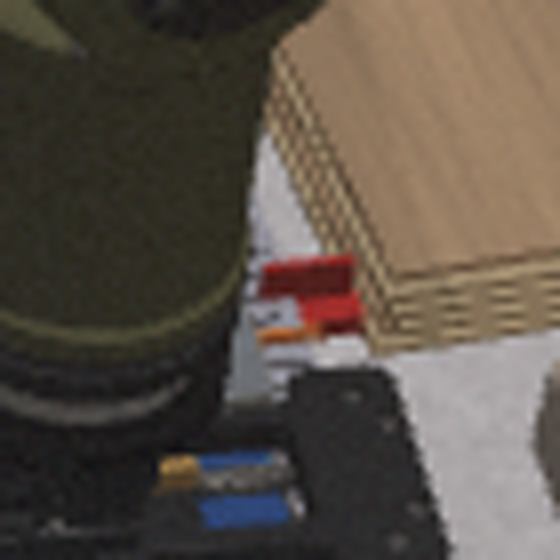

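Emit:
arm_command(moves=[{"jaw": -0.8,"xyz": [0.0066,-0.0093,0],"twist": [0,0,0]},{"jaw": -0.8,"xyz": [0.0035,-0.0108,0],"twist": [0,0,0]},{"jaw": -0.8,"xyz": [0.0002,-0.0113,0],"twist": [0,0,0]},{"jaw": -0.8,"xyz": [-0.0032,-0.0109,0],"twist": [0,0,0]},{"jaw": -0.8,"xyz": [-0.0063,-0.0095,0],"twist": [0,0,0]},{"jaw": -0.8,"xyz": [-0.0087,-0.0072,0],"twist": [0,0,0]},{"jaw": -0.8,"xyz": [-0.0105,-0.0043,0],"twist": [0,0,0]},{"jaw": -0.8,"xyz": [-0.0114,-0.001,0],"twist": [0,0,0]},{"jaw": -0.8,"xyz": [-0.0111,0.0024,0],"twist": [0,0,0]},{"jaw": -0.8,"xyz": [-0.0099,0.0056,0],"twist": [0,0,0]},{"jaw": -0.8,"xyz": [-0.0078,0.0082,0],"twist": [0,0,0]},{"jaw": -0.8,"xyz": [-0.0052,0.0101,0],"twist": [0,0,0]}])

```text
clock: 9.05
ee_pos: [0.5562, -0.0954, 0.1248]
tcp_rot: [2.222, 2.217, 0.006]
force: [10.4, 1.0, -7.3]
gripper_width: 0.213
finger_force: 30.0
```

```bash
python3 circ.py -15.4 12 0.3 0 0
python3 - <<'E'
from h import *
d=eyes.get_image("side")["img"]; cv2.imwrite("pics/s2.png",d)
e=eyes.get_image("top")["img"]; cv2.imwrite("pics/t2.png",e)
cv2.imwrite("pics/s2c.png",np.hstack([cv2.resize(x,(390,390),interpolation=cv2.INTER_CUBIC) for x in (d[215:265,350:400],e[150:200,220:270])]))
A=plane("side",(380.6,246.9),.05);print(proj("side",A),proj("side",A+[0,.01,0]),proj("side",A+[0,0,.01]),proj("side",A+[.01,0,0]))
E
```

```text
[{"jaw": -0.8, "xyz": [-0.0018, 0.0112, 0], "twist": [0, 0, 0]}, {"jaw": -0.8, "xyz": [0.0016, 0.0113, 0], "twist": [0, 0, 0]}, {"jaw": -0.8, "xyz": [0.0049, 0.0102, 0], "twist": [0, 0, 0]}, {"jaw": -0.8, "xyz": [0.0077, 0.0084, 0], "twist": [0, 0, 0]}, {"jaw": -0.8, "xyz": [0.0098, 0.0057, 0], "twist": [0, 0, 0]}, {"jaw": -0.8, "xyz": [0.011, 0.0026, 0], "twist": [0, 0, 0]}, {"jaw": -0.8, "xyz": [0.0114, -0.0008, 0], "twist": [0, 0, 0]}, {"jaw": -0.8, "xyz": [0.0105, -0.0041, 0], "twist": [0, 0, 0]}, {"jaw": -0.8, "xyz": [0.0089, -0.0071, 0], "twist": [0, 0, 0]}, {"jaw": -0.8, "xyz": [0.0064, -0.0094, 0], "twist": [0, 0, 0]}, {"jaw": -0.8, "xyz": [0.0034, -0.0108, 0], "twist": [0, 0, 0]}, {"jaw": -0.8, "xyz": [0.0, -0.0114, 0], "twist": [0, 0, 0]}] end -19.0
[[380.6 246.9]] [[379.74575195 244.10022642]] [[381.07222028 244.2211038 ]] [[384.40613745 246.59459471]]
```

View pics/s2c.png

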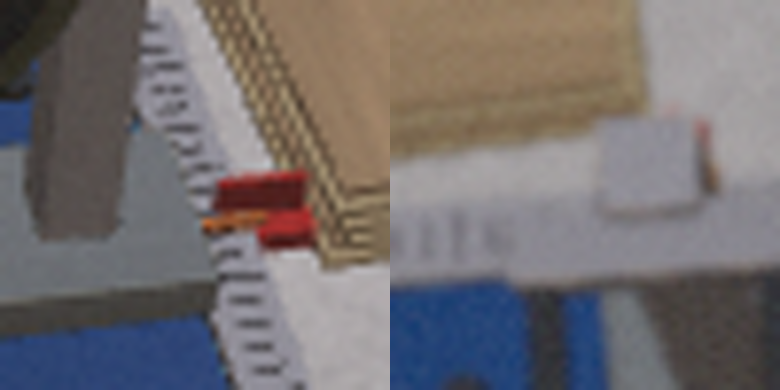

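Emit:
arm_command(moves=[{"jaw": -0.8,"xyz": [-0.0008,0.0112,0],"twist": [0,0,0]},{"jaw": -0.8,"xyz": [0.0016,0.0113,0],"twist": [0,0,0]},{"jaw": -0.8,"xyz": [0.0049,0.0102,0],"twist": [0,0,0]},{"jaw": -0.8,"xyz": [0.0077,0.0084,0],"twist": [0,0,0]},{"jaw": -0.8,"xyz": [0.0098,0.0057,0],"twist": [0,0,0]},{"jaw": -0.8,"xyz": [0.011,0.0026,0],"twist": [0,0,0]},{"jaw": -0.8,"xyz": [0.0076,-0.0002,0],"twist": [0,0,0]},{"jaw": -0.8,"xyz": [0,0,0],"twist": [0,0,0]}])

```text
clock: 9.95
ee_pos: [0.5974, -0.0463, 0.1246]
tcp_rot: [2.224, 2.219, -0.0]
force: [1.1, -2.7, 3.2]
gripper_width: 0.222
finger_force: 30.0
```

Run:
```python
from h import *
d=eyes.get_image("side")["img"]; cv2.imwrite("pics/s3.png",d)
e=eyes.get_image("top")["img"]; cv2.imwrite("pics/t3.png",e)
cv2.imwrite("pics/s3c.png",np.hstack([cv2.resize(x,(400,400),interpolation=cv2.INTER_CUBIC) for x in (d[225:265,362:402],e[155:195,235:275])]))
```

```text
(no output)
```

View pics/s3c.png

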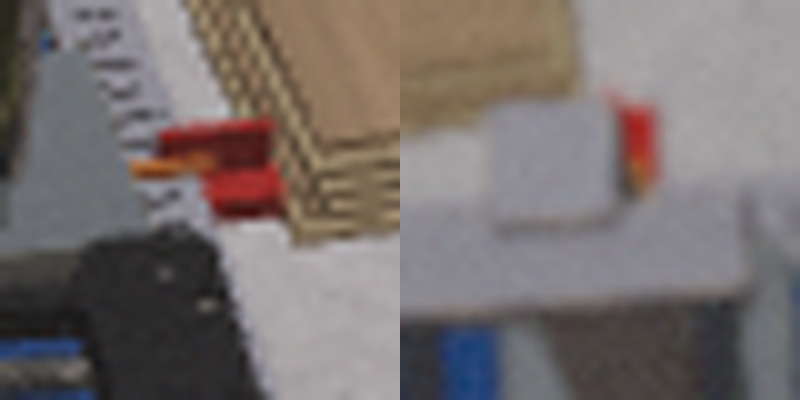

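Run:
```python
from h import *
for f in ("t2","t3","top0"):
    H=cv2.imread(f"pics/{f}.png"); print(f,"cols 254..264; b,g,r")
    for r in range(163,178): print(r," ".join("%3d/%3d/%3d"%tuple(H[r,c]) for c in range(254,264)))
H=cv2.imread("pics/s3.png"); print("s3 cols 374..390")
for r in range(235,248): print(r," ".join("%3d/%3d"%tuple(H[r,c][1:]) for c in range(374,391)))
```

```text
t2 cols 254..264; b,g,r
163 152/151/159 153/153/165 150/150/165 156/154/164 160/160/164 162/161/163 161/158/161 160/158/163 157/155/160 163/160/164
164 150/150/159 147/145/161 145/143/158 153/151/159 155/154/158 154/151/159 155/155/161 158/156/161 164/162/164 160/160/164
165 146/141/146 143/139/146 143/139/145 148/143/147 146/144/152 133/133/155 136/136/155 151/150/157 162/162/165 161/159/163
166 147/138/140 151/143/145 147/137/141 149/141/143 143/141/148 118/117/148 111/110/142 144/142/154 160/158/163 161/160/162
167 148/140/141 153/145/145 146/137/140 149/141/143 142/138/144 113/115/135 104/105/134 143/144/155 160/158/163 165/163/167
168 149/142/142 148/139/140 150/140/142 151/142/147 146/142/143 114/110/121 106/107/131 144/142/155 162/161/167 161/163/166
169 153/142/144 150/141/143 151/142/144 151/144/146 146/139/141 113/112/116 104/107/121 138/138/148 162/161/165 160/160/163
170 150/142/144 148/140/142 149/141/142 149/142/142 142/135/136 111/106/111  94/101/112 128/133/145 154/156/161 161/160/164
171 150/143/143 150/142/143 153/145/148 150/142/143 144/137/138 109/104/108  80/ 84/
[... 5690 characters left out ...]

243 112/109 127/127 137/141 140/142 136/139 134/137 140/142 140/142  88/148  46/156  44/154  48/158  44/156  47/160  47/157  44/156  84/152
244 112/109 109/107 106/108 138/140 110/113  79/ 83 138/141 142/145  86/147  48/157  46/157  45/157  46/157  45/157  37/137  42/121  81/136
245 108/106 111/107  96/ 99  84/ 87 108/109 135/138 137/140 142/145 140/143  38/117  31/ 99  33/ 82  37/ 85  33/ 83  32/ 82  33/ 82  77/115
246 111/109 109/108 106/104 138/140 140/143 141/142 136/138 139/142 140/143  78/110  36/ 83  31/ 80  28/ 78  29/ 77  59/102  57/101  56/ 79
247 108/104 111/110 111/108 118/121  82/ 87  85/ 86  80/ 83 140/143 143/146 114/133 131/150 130/149 168/174 169/175 171/176 168/174 117/126
```

Run:
```python
from h import *
q=np.array([-.033,.9995])
for n,s,t in (("tip t3",(383.3,240.5),(258.6,171)),("tip lo",(383.3,240.8),(258.9,172)),("blade top near",(378,237.9),(256.6,174.5)),("blade bot near",(377.8,241.8),(256.7,177)),("blade top near b",(378,237.9),(256.9,174))):
    X,e=tri(s,t); print(n,X.round(4),round(e,2),"ys",round(X[:2]@q,4))
P=np.array([.757,.16,.05]); print(proj("top",P),proj("top",P+[0,.01,0]),proj("top",P+[0,0,.01]))
```

```text
tip t3 [0.7499 0.1536 0.0551] 0.25 ys 0.1288
tip lo [0.7488 0.1531 0.0541] 0.68 ys 0.1283
blade top near [0.7373 0.1576 0.0628] 0.27 ys 0.1332
blade bot near [0.7381 0.1595 0.0457] 0.16 ys 0.1351
blade top near b [0.7375 0.1567 0.064 ] 0.49 ys 0.1323
[[256.15659616 168.7963374 ]] [[252.02040026 168.95111818]] [[255.64707218 167.34890462]]
```

```bash
python3 circ.py -17.45 5 0.26 0 0
```

```text
[{"jaw": -0.8, "xyz": [0.0094, -0.0029, 0], "twist": [0, 0, 0]}, {"jaw": -0.8, "xyz": [0.0083, -0.0053, 0], "twist": [0, 0, 0]}, {"jaw": -0.8, "xyz": [0.0068, -0.0072, 0], "twist": [0, 0, 0]}, {"jaw": -0.8, "xyz": [0.0046, -0.0087, 0], "twist": [0, 0, 0]}, {"jaw": -0.8, "xyz": [0.0022, -0.0096, 0], "twist": [0, 0, 0]}] end -18.75
```

Emit:
arm_command(moves=[{"jaw": -0.8,"xyz": [0.0094,-0.0029,0],"twist": [0,0,0]},{"jaw": -0.8,"xyz": [0.0083,-0.0053,0],"twist": [0,0,0]},{"jaw": -0.8,"xyz": [0.0068,-0.0072,0],"twist": [0,0,0]},{"jaw": -0.8,"xyz": [0.0046,-0.0087,0],"twist": [0,0,0]},{"jaw": -0.8,"xyz": [0.0022,-0.0096,0],"twist": [0,0,0]},{"jaw": -0.8,"xyz": [0,0,0],"twist": [0,0,0]}])

```text
clock: 10.65
ee_pos: [0.6306, -0.0822, 0.1248]
tcp_rot: [2.224, 2.213, 0.005]
force: [6.3, -1.8, -3.0]
gripper_width: 0.214
finger_force: 30.0
```

Run:
```python
from h import *
d=eyes.get_image("side")["img"]; cv2.imwrite("pics/s4.png",d)
e=eyes.get_image("top")["img"]; cv2.imwrite("pics/t4.png",e)
cv2.imwrite("pics/s4c.png",np.hstack([cv2.resize(x,(400,400),interpolation=cv2.INTER_CUBIC) for x in (d[230:255,367:392],e[155:180,245:270])]))
for r in range(236,245): print(r," ".join("%3d/%3d"%tuple(d[r,c][1:]) for c in range(372,391)))
```

```text
236  47/ 49  45/ 48  47/ 48  44/ 48  49/ 49  44/ 48  49/ 50  43/ 44  44/ 46  44/ 49  46/ 48  49/ 48  47/ 50  46/ 48  65/ 72  96/113  83/129  90/110 104/119
237  44/ 46  46/ 47  45/ 47  46/ 47  49/ 50  46/ 47  48/ 51  45/ 48  44/ 45  50/ 51  47/ 50  44/ 48  45/ 47  48/ 50  46/130  44/140  44/140  72/132  89/109
238  44/ 46  47/ 47  46/ 50  46/ 49  44/ 48  48/ 49  48/ 49  44/ 46  45/ 50  48/ 50  48/ 49  46/ 49  44/ 46  46/ 48  32/ 73  29/ 81  30/ 82  77/110  93/112
239  42/ 46  45/ 46  45/ 48  47/ 46  48/ 50  47/ 48  43/ 44  45/ 47  47/ 50  43/ 45  44/ 49  48/ 50  46/ 47  45/ 47  30/ 80  28/ 79  33/ 82  79/111 119/144
240  46/ 46  45/ 48  45/ 48  47/ 51  47/ 49  45/ 47  48/ 49  46/ 47  46/ 48  45/ 47  45/ 47  45/ 47  48/ 50  45/ 46  33/ 81  31/ 80  28/ 79  95/114 120/146
241  47/ 49  44/ 47  47/ 47  47/ 49  47/ 50  45/ 48  46/ 48  49/ 51  46/ 50  48/ 49  45/ 48  48/ 49  47/ 48  39/ 56  32/ 80  31/ 81  32/ 99  86/156  87/110
242  46/ 49  49/ 50  44/ 45  46/ 49  44/ 47  47/ 47  44/ 47  45/ 48  46/ 49  43/ 49  49/ 50  42/ 43  46/ 48  72/ 74  44/157  45/160  47/161  49/162  93/113
243  46/ 46  45/ 46  46/ 49  47/ 48  46/ 47  46/ 47  47/ 48  45/ 47  44/ 47  44/ 46  48/ 51  46/ 49  46/ 47  64/ 68  47/160  48/161  50/164  48/161  87/159
244  48/ 50  45/ 48  48/ 51  48/ 51  49/ 51  45/ 47  45/ 49  46/ 47  45/ 49  44/ 44  48/ 49  46/ 48  47/ 47  65/ 67  37/122  44/159  42/142  42/124  83/139
```

View pics/s4c.png

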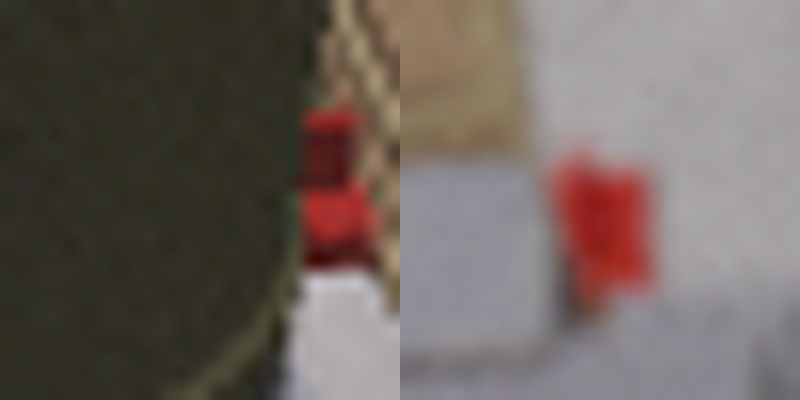

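Emit:
arm_command(moves=[{"jaw": 0.1,"xyz": [0,0,0],"twist": [0,0,0]},{"jaw": 0.1,"xyz": [0,0,0],"twist": [0,0,0]},{"jaw": 0.1,"xyz": [0,0,0],"twist": [0,0,0]},{"jaw": 0.5,"xyz": [0,0,0.03],"twist": [0,0,0]},{"jaw": 0.5,"xyz": [0,0,0.03],"twist": [0,0,0]},{"jaw": 0.5,"xyz": [-0.02,0,0.03],"twist": [0,0,0]},{"jaw": 0.5,"xyz": [-0.04,0,0],"twist": [0,0,0.09]},{"jaw": 0.5,"xyz": [-0.04,0,0],"twist": [0,0,0.085]},{"jaw": 0.5,"xyz": [-0.04,0.02,0],"twist": [0,0,0]},{"jaw": 0.5,"xyz": [-0.04,0.03,0],"twist": [0,0,0]},{"jaw": 0.5,"xyz": [-0.04,0.04,0],"twist": [0,0,0]},{"jaw": 0.5,"xyz": [-0.01,0.04,0],"twist": [0,0,0]},{"jaw": 0.5,"xyz": [0,0.04,0],"twist": [0,0,0]},{"jaw": 0.5,"xyz": [0,0.015,0],"twist": [0,0,0]},{"jaw": 0.5,"xyz": [0,0,0],"twist": [0,0,0]}])

```text
clock: 12.25
ee_pos: [0.4026, 0.1031, 0.215]
tcp_rot: [-2.015, -2.41, -0.002]
force: [-0.2, -0.6, 0.0]
gripper_width: 0.75
finger_force: 0.0
```

Run:
```python
from h import *
ims=shots()
for c in ims: cv2.imwrite(f"pics/{c}5.png",ims[c])
d=ims["side"]
cv2.imwrite("pics/s5c.png",cv2.resize(d[222:252,362:392],(600,600),interpolation=cv2.INTER_CUBIC))
weights(ims)
```

```text
weight [ 0.8795 -0.6093] 1.081 cost 2444.4 A 3945 ['top']
weight [ 0.9025 -0.3299] 1.526 cost 845.4 A 1277 ['top']
weight [0.8766 0.3298] -1.526 cost 272.2 A 254 ['top']
weight [0.8637 0.3971] 0.644 cost 267.0 A 121 ['top']
weight [0.799  0.3276] -1.455 cost 615.6 A 1603 ['top']
weight [0.4927 0.1879] -0.705 cost 289.5 A 314 ['top']
weight [0.4938 0.3984] 0.91 cost 59.8 A 353 ['top']
weight [0.4081 0.2709] -0.194 cost 121.9 A 365 ['side', 'top']
```

View pics/s5c.png

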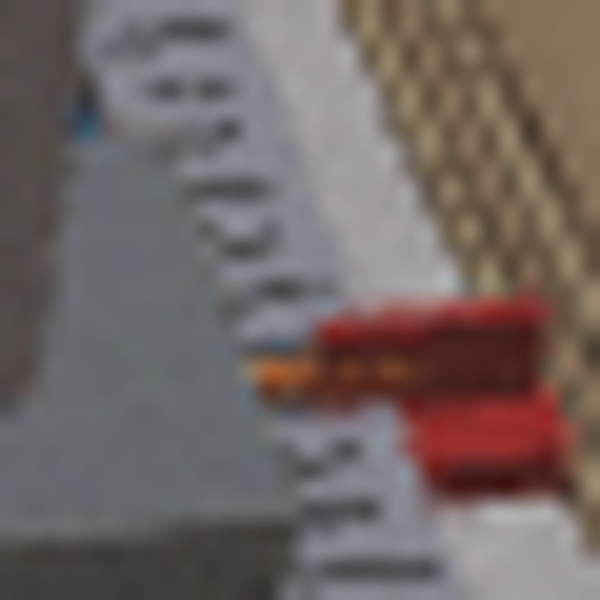

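Emit:
arm_command(moves=[{"jaw": 0.5,"xyz": [0.0007,0.0004,-0.04],"twist": [0,0,0]},{"jaw": 0.5,"xyz": [0,0,-0.045],"twist": [0,0,0]},{"jaw": 0.5,"xyz": [0,0,-0.045],"twist": [0,0,0]},{"jaw": 0.5,"xyz": [0,0,-0.04],"twist": [0,0,0]},{"jaw": 0.5,"xyz": [0,0,-0.023],"twist": [0,0,0]},{"jaw": 0.5,"xyz": [0,0,0],"twist": [0,0,0]},{"jaw": -0.6,"xyz": [0,0,0],"twist": [0,0,0]},{"jaw": -0.6,"xyz": [0,0,0],"twist": [0,0,0]},{"jaw": -0.6,"xyz": [0,0,0],"twist": [0,0,0]},{"jaw": -0.6,"xyz": [0,0,0],"twist": [0,0,0]},{"jaw": -0.6,"xyz": [0,0,0],"twist": [0,0,0]}])

```text
clock: 13.45
ee_pos: [0.3954, 0.0969, 0.0659]
tcp_rot: [-2.007, -2.395, 0.053]
force: [0.5, -0.7, -0.3]
gripper_width: 0.323
finger_force: 0.0
```

Run:
```python
from h import *
s=read_state(); print(s["ee_pos"],s["tcp_rot"],s["force"],s["gripper_width"],s["qpos"].round(3))
```

```text
[0.39541937 0.09692423 0.06585199] [-2.00664422 -2.39456468  0.05340571] [ 0.5247608  -0.66895813 -0.31482263] 0.3228148253088127 [-0.303  0.846 -0.084  2.31   1.196  0.07  -1.381]
```

Emit:
arm_command(moves=[{"jaw": 0.5,"xyz": [0,0,0],"twist": [0,0,0]},{"jaw": 0.5,"xyz": [0.0079,0.0066,0],"twist": [0,0,0]},{"jaw": 0.5,"xyz": [0,0,0],"twist": [0,0,0]},{"jaw": 0.5,"xyz": [0,0,0],"twist": [0,0,0]},{"jaw": 0.5,"xyz": [0,0,0],"twist": [0,0,0]}])

```text
clock: 13.95
ee_pos: [0.4027, 0.1031, 0.0655]
tcp_rot: [-2.006, -2.394, 0.056]
force: [-1.0, -0.1, -0.4]
gripper_width: 0.741
finger_force: 0.0
```

Run:
```python
from h import *
s=read_state(); print(s["ee_pos"],s["tcp_rot"],s["force"],s["gripper_width"],s["qpos"].round(3))
```

```text
[0.40269895 0.10310393 0.06549718] [-2.00621692 -2.39443343  0.05556415] [-0.97243156 -0.05830665 -0.35220778] 0.7411435661664477 [-0.249  0.848 -0.185  2.28   1.161  0.153 -1.358]
```

Emit:
arm_command(moves=[{"jaw": 0.5,"xyz": [0,0,-0.005],"twist": [0,0,0]},{"jaw": 0.5,"xyz": [0,0,-0.005],"twist": [0,0,0]},{"jaw": 0.5,"xyz": [0,0,-0.005],"twist": [0,0,0]},{"jaw": 0.5,"xyz": [0,0,-0.005],"twist": [0,0,0]},{"jaw": 0.5,"xyz": [0,0,0],"twist": [0,0,0]},{"jaw": 0.5,"xyz": [0,0,0],"twist": [0,0,0]}])

```text
clock: 14.55
ee_pos: [0.4028, 0.1033, 0.0456]
tcp_rot: [-2.006, -2.395, 0.056]
force: [-0.7, 0.6, 0.1]
gripper_width: 0.748
finger_force: 0.0
```

Run:
```python
from h import *
from scipy.spatial.transform import Rotation as R
s=read_state(); print(s["ee_pos"],s["tcp_rot"],s["qpos"].round(3),R.from_rotvec(s["tcp_rot"]).as_matrix().round(3).tolist())
```

```text
[0.40277122 0.1033476  0.04557632] [-2.00565234 -2.39478829  0.05564135] [-0.315  0.894 -0.078  2.286  1.52   0.063 -1.71 ] [[-0.176, 0.984, -0.036], [0.984, 0.175, -0.016], [-0.01, -0.038, -0.999]]
```

Emit:
arm_command(moves=[{"jaw": 0.5,"xyz": [0,0,-0.004],"twist": [0.008,-0.018,0]},{"jaw": 0.5,"xyz": [0,0,-0.004],"twist": [0.008,-0.018,0]},{"jaw": 0.5,"xyz": [0,0,-0.005],"twist": [0,0,0]},{"jaw": 0.5,"xyz": [0,0,-0.005],"twist": [0,0,0]},{"jaw": 0.5,"xyz": [0,0,-0.005],"twist": [0,0,0]},{"jaw": 0.5,"xyz": [0,0,0],"twist": [0,0,0]}])

```text
clock: 15.15
ee_pos: [0.4028, 0.1034, 0.0219]
tcp_rot: [-2.017, -2.408, 0.003]
force: [-0.3, 0.4, 1.5]
gripper_width: 0.75
finger_force: 0.0
```

```bash
cat > st.py <<'E'
from h import *
from scipy.spatial.transform import Rotation as R
s=read_state(); M=R.from_rotvec(s["tcp_rot"]).as_matrix(); z=M[:,2]
print(s["clock"],s["ee_pos"].round(4),"jawdir",np.arctan2(M[1,1],M[0,1]).round(3),"fix twist",np.cross(z,[0,0,-1]).round(3),"F",s["force"].round(1),"w",round(s["gripper_width"]*88,1),s["finger_force"],s["qpos"].round(2))
E
python3 st.py
```

```text
15.15 [0.4028 0.1034 0.0219] jawdir 0.176 fix twist [ 0.001 -0.002  0.   ] F [-0.3  0.4  1.5] w 66.0 0.0 [-0.13  0.97 -0.37  2.31  1.88  0.32 -2.07]
```

Emit:
arm_command(moves=[{"jaw": -0.6,"xyz": [0,0,0],"twist": [0,0,0]},{"jaw": -0.6,"xyz": [0,0,0],"twist": [0,0,0]},{"jaw": -0.6,"xyz": [0,0,0],"twist": [0,0,0]},{"jaw": -0.6,"xyz": [0,0,0],"twist": [0,0,0]},{"jaw": -0.6,"xyz": [0,0,0],"twist": [0,0,0]},{"jaw": -0.6,"xyz": [0,0,0.01],"twist": [0,0,0]},{"jaw": -0.6,"xyz": [0,0,0.02],"twist": [0,0,0]},{"jaw": -0.6,"xyz": [0,0,0.02],"twist": [0,0,0]},{"jaw": -0.6,"xyz": [0,0,0.03],"twist": [0,0,0]},{"jaw": -0.6,"xyz": [0,0,0.03],"twist": [0,0,0]},{"jaw": -0.6,"xyz": [0,0,0.03],"twist": [0,0,0]},{"jaw": -0.6,"xyz": [0,0,0.03],"twist": [0,0,0]},{"jaw": -0.6,"xyz": [0,0,0],"twist": [0,0,0]}])

```text
clock: 16.45
ee_pos: [0.4111, 0.1038, 0.1694]
tcp_rot: [2.011, 2.39, 0.027]
force: [-0.4, 0.5, -0.9]
gripper_width: 0.335
finger_force: 29.9
```

```bash
python3 st.py
```

```text
16.45 [0.4111 0.1038 0.1694] jawdir 0.172 fix twist [-0.002  0.024  0.   ] F [-0.4  0.5 -0.9] w 29.5 29.914470724761486 [-0.01  0.65 -0.55  2.24  0.86  0.44 -1.09]
```

Weight held (29.5 mm). Carry over the pail.

Emit:
arm_command(moves=[{"jaw": -0.6,"xyz": [0.01,-0.035,0.03],"twist": [0,0.024,-0.07]},{"jaw": -0.6,"xyz": [0.01,-0.04,0],"twist": [0,0,-0.1]},{"jaw": -0.6,"xyz": [0.01,-0.04,0],"twist": [0,0,-0.1]},{"jaw": -0.6,"xyz": [0.01,-0.04,0],"twist": [0,0,-0.1]},{"jaw": -0.6,"xyz": [0.01,-0.04,0],"twist": [0,0,-0.1]},{"jaw": -0.6,"xyz": [0.01,-0.04,0],"twist": [0,0,-0.1]},{"jaw": -0.6,"xyz": [0.01,-0.04,0],"twist": [0,0,-0.1]},{"jaw": -0.6,"xyz": [0.01,-0.04,0],"twist": [0,0,-0.1]},{"jaw": -0.6,"xyz": [0.01,-0.04,0],"twist": [0,0,-0.1]},{"jaw": -0.6,"xyz": [0.005,-0.04,0],"twist": [0,0,-0.1]},{"jaw": -0.6,"xyz": [0,-0.04,0],"twist": [0,0,-0.1]},{"jaw": -0.6,"xyz": [0,-0.023,0],"twist": [0,0,-0.05]},{"jaw": -0.6,"xyz": [0,0,0],"twist": [0,0,0]}])

```text
clock: 17.75
ee_pos: [0.5027, -0.3601, 0.1947]
tcp_rot: [-2.993, -0.952, 0.01]
force: [-0.4, -0.3, -0.8]
gripper_width: 0.336
finger_force: 29.9
```

```bash
python3 st.py
```

```text
17.75 [ 0.5027 -0.3601  0.1947] jawdir -0.955 fix twist [ 0.001 -0.006  0.   ] F [-0.4 -0.3 -0.8] w 29.6 29.91468708962202 [ 0.79  0.78 -0.45  1.63  0.44  0.83 -0.8 ]
```

Emit:
arm_command(moves=[{"jaw": -0.6,"xyz": [0.0045,0.009,-0.03],"twist": [0,0,0]},{"jaw": -0.6,"xyz": [0,0,-0.03],"twist": [0,0,0]},{"jaw": -0.6,"xyz": [0,0,-0.03],"twist": [0,0,0]},{"jaw": -0.6,"xyz": [0,0,-0.03],"twist": [0,0,0]},{"jaw": -0.6,"xyz": [0,0,0],"twist": [0,0,0]},{"jaw": -0.15,"xyz": [0,0,0],"twist": [0,0,0]},{"jaw": -0.15,"xyz": [0,0,0],"twist": [0,0,0]},{"jaw": -0.15,"xyz": [0,0,0],"twist": [0,0,0]},{"jaw": -0.15,"xyz": [0,0,0.03],"twist": [0,0,0]},{"jaw": -0.15,"xyz": [0,0,0.04],"twist": [0,0,0]},{"jaw": 0.5,"xyz": [0,0.03,0.04],"twist": [0,0,0.1]},{"jaw": 0.5,"xyz": [0,0.04,0.02],"twist": [0,0,0.1]},{"jaw": 0.5,"xyz": [-0.01,0.04,0],"twist": [0,0,0.1]},{"jaw": 0.5,"xyz": [-0.01,0.04,0],"twist": [0,0,0.1]},{"jaw": 0.5,"xyz": [-0.01,0.04,0],"twist": [0,0,0.1]},{"jaw": 0.5,"xyz": [-0.01,0.04,0],"twist": [0,0,0.1]},{"jaw": 0.5,"xyz": [-0.01,0.04,0],"twist": [0,0,0.1]},{"jaw": 0.5,"xyz": [-0.01,0.04,0],"twist": [0,0,0.1]},{"jaw": 0.5,"xyz": [-0.01,0.04,0],"twist": [0,0,0.1]},{"jaw": 0.5,"xyz": [-0.01,0.04,0],"twist": [0,0,0.1]}])

```text
clock: 19.75
ee_pos: [0.4296, 0.0457, 0.2081]
tcp_rot: [2.158, 2.283, -0.003]
force: [1.1, 0.4, 0.0]
gripper_width: 0.75
finger_force: 0.0
```

```bash
python3 st.py
python3 - <<'E'
from h import *
ims=shots()
for c in ims: cv2.imwrite(f"pics/{c}6.png",ims[c])
weights(ims)
d=np.hstack([cv2.resize(ims["side"][360:480,220:360],(400,343)),cv2.resize(ims["top"][190:330,380:520],(343,343))]);cv2.imwrite("pics/p6.png",d)
E
```

```text
19.75 [0.4296 0.0457 0.2081] jawdir 0.056 fix twist [ 0.001 -0.001  0.   ] F [1.1 0.4 0. ] w 66.0 0.0 [ 0.22  0.6  -0.67  2.16  0.67  0.6  -0.89]
weight [ 0.8906 -0.6164] 0.246 cost 2984.8 A 4594 ['top']
weight [ 0.9004 -0.3273] 1.541 cost 408.9 A 838 ['top']
weight [ 0.8258 -0.2853] 1.253 cost 258.3 A 285 ['top']
weight [0.4991 0.031 ] 1.542 cost 1953.6 A 2982 ['top']Traceback (most recent call last):
  File "<stdin>", line 4, in <module>
  File "h.py", line 33, in weights
    best=min((minimize(cost,[p[0],p[1],a],method="Nelder-Mead",options=dict(initial_simplex=[[p[0],p[1],a],[p[0]+.008,p[1],a],[p[0],p[1]+.008,a],[p[0],p[1],a+.3]],xatol=1e-4,fatol=.1)) for a in np.arange(0,3.1,.52)),key=lambda r:r.fun)
  File "h.py", line 33, in <genexpr>
    best=min((minimize(cost,[p[0],p[1],a],method="Nelder-Mead",options=dict(initial_simplex=[[p[0],p[1],a],[p[0]+.008,p[1],a],[p[0],p[1]+.008,a],[p[0],p[1],a+.3]],xatol=1e-4,fatol=.1)) for a in np.arange(0,3.1,.52)),key=lambda r:r.fun)
              ~~~~~~~~^^^^^^^^^^^^^^^^^^^^^^^^^^^^^^^^^^^^^^^^^^^^^^^^^^^^^^^^^^^^^^^^^^^^^^^^^^^^^^^^^^^^^^^^^^^^^^^^^^^^^^^^^^^^^^^^^^^^^^^^^^^^^^^^^^^^^^^^^^^^^^^^^^^^^^^^^^^^^^^^^^
    res = _minimize_neldermead(fun, x0, args, callback, bounds=bounds,
                               **options)
    fsim[k] = func(sim[k])
              ~~~~^^^^^^^^
    fx = function(np.copy(x), *(wrapper_args + args))
  File "h.py", line 32, in <lambda>
    cost=lambda v: sum(np.abs(sil(c,box(*v),offs[c])-cr[c]).sum() for c in use)
                   ~~~^^^^^^^^^^^^^^^^^^^^^^^^^^^^^^^^^^^^^^^^^^^^^^^^^^^^^^^^^
  File "h.py", line 32, in <genexpr>
    cost=lambda v: sum(np.abs(sil(c,box(*v),offs[c])-cr[c]).sum() for c in use)
                              ~~~~~~~~~~~~~~~~~~~~~~^~~~~~
ValueError: operands could not be broadcast together with shapes (60,60) (50,60)
```

```bash
sed -i 's/if not(.3<p\[0\]<.9 and abs(p\[1\])<.6): continue/if A>600 or not(.3<p[0]<.7 and abs(p[1])<.55): continue/' h.py; sed -i 's/<60}//' h.py
python3 - <<'E'
from h import *
ims={c:cv2.imread(f"pics/{c}6.png") for c in ("side","top")}
d=np.hstack([cv2.resize(ims["side"][360:480,220:360],(400,343)),cv2.resize(ims["top"][190:330,380:520],(343,343))]);cv2.imwrite("pics/p6.png",d)
try: weights(ims)
except Exception as e: print(e)
E
```

```text
operands could not be broadcast together with shapes (60,60) (50,60)
```

View pics/p6.png

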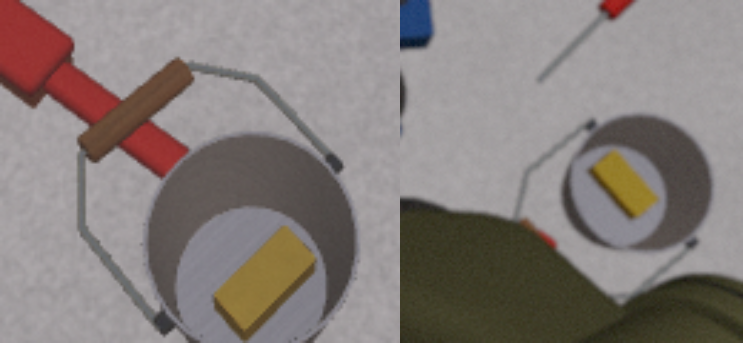

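Run:
```python
s=open("h.py").read()
s=s.replace('p=plane("top",ce,.013)\n','p=plane("top",ce,.013)\n        if A>600 or ce[1]>445: continue\n')
s=s.replace("if A>600 or not(","if not(").replace('use=[c for c in ims if','use=[c for c in ims if 30<proj(c,p)[0][1]<449 and')
open("h.py","w").write(s)
from h import *
ims={c:cv2.imread(f"pics/{c}6.png") for c in ("side","top")}
weights(ims)
```

```text
weight [ 0.5086 -0.3444] 0.601 cost 71.1 A 372 ['top']
weight [0.4928 0.3971] 0.896 cost 59.1 A 353 ['top']
weight [0.4436 0.1159] 0.62 cost 288.7 A 226 ['top']
weight [0.4082 0.2712] -0.203 cost 199.5 A 357 ['side', 'top']
```

Emit:
arm_command(moves=[{"jaw": 0.5,"xyz": [0,0.04,0],"twist": [0,0,0.12]},{"jaw": 0.5,"xyz": [0,0.04,0],"twist": [0,0,0.12]},{"jaw": 0.5,"xyz": [0,0.04,0],"twist": [0,0,0.12]},{"jaw": 0.5,"xyz": [0,0.04,0],"twist": [0,0,0.12]},{"jaw": 0.5,"xyz": [0,0.04,0],"twist": [0,0,0.12]},{"jaw": 0.5,"xyz": [-0.01,0.025,0],"twist": [0,0,0.12]},{"jaw": 0.5,"xyz": [-0.01,0,0],"twist": [0,0,0.12]},{"jaw": 0.5,"xyz": [0,0,0],"twist": [0,0,0.12]},{"jaw": 0.5,"xyz": [0,0,0],"twist": [0,0,0.12]},{"jaw": 0.5,"xyz": [0,0,0],"twist": [0,0,0.12]},{"jaw": 0.5,"xyz": [0,0,0],"twist": [0,0,0.12]},{"jaw": 0.5,"xyz": [0,0,0],"twist": [0,0,0]}])

```text
clock: 21.05
ee_pos: [0.4104, 0.2685, 0.2074]
tcp_rot: [0.313, 3.124, -0.007]
force: [-0.2, -0.3, -0.2]
gripper_width: 0.75
finger_force: 0.0
```

```bash
python3 st.py
python3 - <<'E'
from h import *
weights(shots())
E
```

```text
21.05 [0.4104 0.2685 0.2074] jawdir 1.371 fix twist [0.004 0.001 0.   ] F [-0.2 -0.3 -0.2] w 66.0 0.0 [-0.09  0.77 -1.    1.99  0.86  0.88 -0.2 ]
weight [ 0.5086 -0.3452] 0.606 cost 69.9 A 374 ['top']
weight [0.3996 0.4793] 1.458 cost 281.6 A 184 ['top']
```

Emit:
arm_command(moves=[{"jaw": 0.5,"xyz": [-0.0022,0.0026,-0.03],"twist": [0,0,0]},{"jaw": 0.5,"xyz": [0,0,-0.03],"twist": [0,0,0]},{"jaw": 0.5,"xyz": [0,0,-0.03],"twist": [0,0,0]},{"jaw": 0.5,"xyz": [0,0,-0.03],"twist": [0,0,0]},{"jaw": 0.5,"xyz": [0,0,-0.03],"twist": [0,0,0]},{"jaw": 0.5,"xyz": [0,0,-0.02],"twist": [0,0,0]},{"jaw": 0.5,"xyz": [0,0,-0.015],"twist": [0,0,0]},{"jaw": 0.5,"xyz": [0,0,0],"twist": [0,0,0]}])

```text
clock: 21.95
ee_pos: [0.4072, 0.271, 0.0206]
tcp_rot: [-0.314, -3.125, 0.011]
force: [-0.2, -0.5, -0.0]
gripper_width: 0.745
finger_force: 0.0
```

```bash
python3 st.py
```

```text
21.95 [0.4072 0.271  0.0206] jawdir 1.37 fix twist [ 0.007 -0.001  0.   ] F [-0.2 -0.5 -0. ] w 65.6 0.0 [-0.27  1.05 -0.71  2.08  1.37  0.62 -0.63]
```

Emit:
arm_command(moves=[{"jaw": -0.6,"xyz": [0,0,0],"twist": [0,0,0]},{"jaw": -0.6,"xyz": [0,0,0],"twist": [0,0,0]},{"jaw": -0.6,"xyz": [0,0,0],"twist": [0,0,0]},{"jaw": -0.6,"xyz": [0,0,0],"twist": [0,0,0]},{"jaw": -0.6,"xyz": [0,0,0],"twist": [0,0,0]},{"jaw": -0.6,"xyz": [0,0,0.02],"twist": [0,0,0]},{"jaw": -0.6,"xyz": [0,0,0.03],"twist": [0,0,0]},{"jaw": -0.6,"xyz": [0,0,0.03],"twist": [0,0,0]},{"jaw": -0.6,"xyz": [0,0,0.03],"twist": [0,0,0]},{"jaw": -0.6,"xyz": [0,-0.01,0.04],"twist": [0,0,-0.12]},{"jaw": -0.6,"xyz": [0,-0.02,0.04],"twist": [0,0,-0.12]},{"jaw": -0.6,"xyz": [0,-0.03,0.01],"twist": [0,0,-0.12]},{"jaw": -0.6,"xyz": [0,-0.03,0],"twist": [0,0,-0.12]},{"jaw": -0.6,"xyz": [0,-0.03,0],"twist": [0,0,-0.12]},{"jaw": -0.6,"xyz": [0,-0.03,0],"twist": [0,0,-0.12]},{"jaw": -0.6,"xyz": [0,-0.03,0],"twist": [0,0,-0.12]},{"jaw": -0.6,"xyz": [0,-0.03,0],"twist": [0,0,-0.12]},{"jaw": -0.6,"xyz": [0,-0.03,0],"twist": [0,0,-0.12]},{"jaw": -0.6,"xyz": [0.01,-0.03,0],"twist": [0,0,-0.12]},{"jaw": -0.6,"xyz": [0.01,-0.03,0],"twist": [0,0,-0.12]}])

```text
clock: 23.95
ee_pos: [0.4269, -0.0294, 0.222]
tcp_rot: [-2.165, -2.273, 0.006]
force: [-0.1, 1.1, -1.1]
gripper_width: 0.338
finger_force: 29.7
```

```bash
python3 st.py
```

```text
23.95 [ 0.4269 -0.0294  0.222 ] jawdir 0.048 fix twist [ 0.001 -0.005  0.   ] F [-0.1  1.1 -1.1] w 29.8 29.730988265946507 [ 0.41  0.57 -0.69  2.15  0.63  0.63 -0.68]
```

Emit:
arm_command(moves=[{"jaw": -0.6,"xyz": [0.008,-0.035,0],"twist": [0,0,-0.12]},{"jaw": -0.6,"xyz": [0.008,-0.035,0],"twist": [0,0,-0.12]},{"jaw": -0.6,"xyz": [0.008,-0.035,0],"twist": [0,0,-0.12]},{"jaw": -0.6,"xyz": [0.008,-0.035,0],"twist": [0,0,-0.12]},{"jaw": -0.6,"xyz": [0.008,-0.035,0],"twist": [0,0,-0.12]},{"jaw": -0.6,"xyz": [0.008,-0.035,0],"twist": [0,0,-0.12]},{"jaw": -0.6,"xyz": [0.008,-0.035,0],"twist": [0,0,-0.12]},{"jaw": -0.6,"xyz": [0.008,-0.035,0],"twist": [0,0,-0.12]},{"jaw": -0.6,"xyz": [0,-0.02,0],"twist": [0,0,-0.036]},{"jaw": -0.6,"xyz": [0,0,-0.02],"twist": [0,0,0]},{"jaw": -0.6,"xyz": [0,0,0],"twist": [0,0,0]}])

```text
clock: 25.05
ee_pos: [0.4892, -0.328, 0.1997]
tcp_rot: [-2.982, -0.966, 0.009]
force: [0.7, 0.5, -1.0]
gripper_width: 0.338
finger_force: 29.7
```

```bash
python3 st.py
```

```text
25.05 [ 0.4892 -0.328   0.1997] jawdir -0.944 fix twist [-0.005 -0.008 -0.   ] F [ 0.7  0.5 -1. ] w 29.8 29.733818359673023 [ 0.76  0.74 -0.44  1.72  0.42  0.79 -0.82]
```

Emit:
arm_command(moves=[{"jaw": -0.6,"xyz": [0,0,-0.03],"twist": [0,0,0]},{"jaw": -0.6,"xyz": [0,0,-0.03],"twist": [0,0,0]},{"jaw": -0.6,"xyz": [0,0,-0.03],"twist": [0,0,0]},{"jaw": -0.6,"xyz": [0,0,-0.03],"twist": [0,0,0]},{"jaw": -0.6,"xyz": [0,0,0],"twist": [0,0,0]},{"jaw": -0.2,"xyz": [0,0,0],"twist": [0,0,0]},{"jaw": -0.2,"xyz": [0,0,0],"twist": [0,0,0]},{"jaw": -0.2,"xyz": [0,0,0],"twist": [0,0,0]},{"jaw": -0.2,"xyz": [0,0,0.03],"twist": [0,0,0]},{"jaw": -0.2,"xyz": [0,0,0.04],"twist": [0,0,0]},{"jaw": 0.5,"xyz": [-0.01,0.02,0.04],"twist": [0,0,0]},{"jaw": 0.5,"xyz": [-0.01,0.035,0.03],"twist": [0,0,0]},{"jaw": 0.5,"xyz": [-0.01,0.035,0],"twist": [0,0,0]},{"jaw": 0.5,"xyz": [-0.01,0.035,0],"twist": [0,0,0]},{"jaw": 0.5,"xyz": [-0.01,0.035,0],"twist": [0,0,0]},{"jaw": 0.5,"xyz": [-0.01,0.04,0],"twist": [0,0,0]},{"jaw": 0.5,"xyz": [0,0.04,0],"twist": [0,0,0]},{"jaw": 0.5,"xyz": [0,0.04,0],"twist": [0,0,0]},{"jaw": 0.5,"xyz": [0,0.04,0],"twist": [0,0,0]},{"jaw": 0.5,"xyz": [0,0.04,0],"twist": [0,0,0]}])

```text
clock: 27.05
ee_pos: [0.4316, 0.0335, 0.2231]
tcp_rot: [-2.985, -0.969, -0.001]
force: [0.6, 0.1, 0.4]
gripper_width: 0.751
finger_force: 0.0
```

```bash
python3 st.py;  python3 - <<'E'
from h import *
ims=shots(); weights(ims)
for c in ims: cv2.imwrite(f"pics/{c}7.png",ims[c])
d=np.hstack([cv2.resize(ims["side"][360:480,220:360],(400,343)),cv2.resize(ims["top"][190:330,380:520],(343,343))]);cv2.imwrite("pics/p7.png",d)
E
```

```text
27.05 [0.4316 0.0335 0.2231] jawdir -0.943 fix twist [-0.003 -0.001 -0.   ] F [0.6 0.1 0.4] w 66.1 0.0 [ 0.08  0.52 -0.39  2.15  0.38  0.53 -1.54]
weight [0.4931 0.3973] 0.916 cost 98.1 A 354 ['side', 'top']
```

View pics/p7.png

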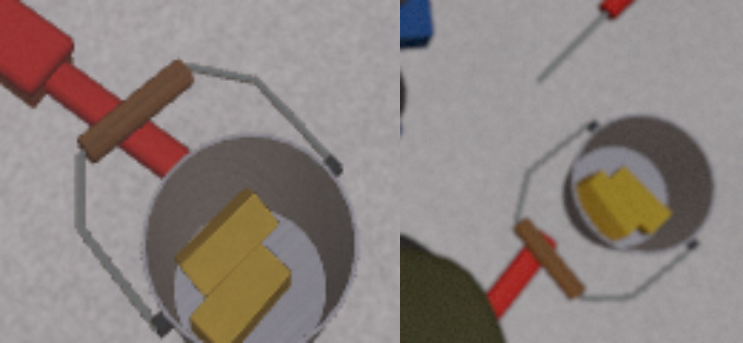

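Emit:
arm_command(moves=[{"jaw": 0.5,"xyz": [0,0.04,0],"twist": [0,0,0.03]},{"jaw": 0.5,"xyz": [0,0.04,0],"twist": [0,0,0.03]},{"jaw": 0.5,"xyz": [0,0.04,0],"twist": [0,0,0.03]},{"jaw": 0.5,"xyz": [0,0.04,0],"twist": [0,0,0.03]},{"jaw": 0.5,"xyz": [0,0.04,0],"twist": [0,0,0.03]},{"jaw": 0.5,"xyz": [0.01,0.04,0],"twist": [0,0,0.03]},{"jaw": 0.5,"xyz": [0.01,0.04,0],"twist": [0,0,0.03]},{"jaw": 0.5,"xyz": [0.01,0.04,0],"twist": [0,0,0.03]},{"jaw": 0.5,"xyz": [0.015,0.04,0],"twist": [0,0,0.043]},{"jaw": 0.5,"xyz": [0.016,0.003,-0.02],"twist": [0,0,0]},{"jaw": 0.5,"xyz": [0,0,0],"twist": [0,0,0]}])

```text
clock: 28.25
ee_pos: [0.4938, 0.3938, 0.2004]
tcp_rot: [-2.821, -1.378, 0.006]
force: [0.4, -1.8, -0.4]
gripper_width: 0.753
finger_force: 0.0
```

```bash
python3 st.py
```

```text
28.25 [0.4938 0.3938 0.2004] jawdir -0.662 fix twist [ 0.    -0.004  0.   ] F [ 0.4 -1.8 -0.4] w 66.3 0.0 [-0.52  0.79 -0.41  1.59  0.38  0.85 -1.75]
```

Emit:
arm_command(moves=[{"jaw": 0.5,"xyz": [-0.001,0.003,-0.03],"twist": [0,0,0]},{"jaw": 0.5,"xyz": [0,0,-0.03],"twist": [0,0,0]},{"jaw": 0.5,"xyz": [0,0,-0.03],"twist": [0,0,0]},{"jaw": 0.5,"xyz": [0,0,-0.03],"twist": [0,0,0]},{"jaw": 0.5,"xyz": [0,0,-0.03],"twist": [0,0,0]},{"jaw": 0.5,"xyz": [0,0,-0.02],"twist": [0,0,0]},{"jaw": 0.5,"xyz": [0,0,-0.009],"twist": [0,0,0]},{"jaw": 0.5,"xyz": [0,0,0],"twist": [0,0,0]},{"jaw": -0.6,"xyz": [0,0,0],"twist": [0,0,0]},{"jaw": -0.6,"xyz": [0,0,0],"twist": [0,0,0]},{"jaw": -0.6,"xyz": [0,0,0],"twist": [0,0,0]},{"jaw": -0.6,"xyz": [0,0,0],"twist": [0,0,0]},{"jaw": -0.6,"xyz": [0,0,0],"twist": [0,0,0]}])

```text
clock: 29.55
ee_pos: [0.4917, 0.3979, 0.0234]
tcp_rot: [-2.819, -1.38, 0.003]
force: [0.8, 0.1, 2.3]
gripper_width: 0.332
finger_force: 29.7
```

```bash
python3 st.py
```

```text
29.55 [0.4917 0.3979 0.0234] jawdir -0.66 fix twist [-0.002 -0.003 -0.   ] F [0.8 0.1 2.3] w 29.2 29.72069839015603 [-0.59  1.03 -0.29  1.66  0.51  0.53 -1.85]
```

Emit:
arm_command(moves=[{"jaw": -0.6,"xyz": [0,0,0.03],"twist": [0,0,0]},{"jaw": -0.6,"xyz": [0,0,0.04],"twist": [0,0,0]},{"jaw": -0.6,"xyz": [0,0,0.04],"twist": [0,0,0]},{"jaw": -0.6,"xyz": [0,0,0.04],"twist": [0,0,0]},{"jaw": -0.6,"xyz": [-0.015,-0.02,0.04],"twist": [0,0,-0.03]},{"jaw": -0.6,"xyz": [-0.015,-0.04,0.01],"twist": [0,0,-0.03]},{"jaw": -0.6,"xyz": [-0.015,-0.04,0],"twist": [0,0,-0.03]},{"jaw": -0.6,"xyz": [-0.015,-0.04,0],"twist": [0,0,-0.03]},{"jaw": -0.6,"xyz": [0,-0.04,0],"twist": [0,0,-0.03]},{"jaw": -0.6,"xyz": [0,-0.04,0],"twist": [0,0,-0.03]},{"jaw": -0.6,"xyz": [0,-0.04,0],"twist": [0,0,-0.03]},{"jaw": -0.6,"xyz": [0,-0.04,0],"twist": [0,0,-0.03]},{"jaw": -0.6,"xyz": [0,-0.04,0],"twist": [0,0,-0.03]},{"jaw": -0.6,"xyz": [0,-0.04,0],"twist": [0,0,-0.02]},{"jaw": -0.6,"xyz": [0,-0.04,0],"twist": [0,0,0]},{"jaw": -0.6,"xyz": [0.01,-0.04,0],"twist": [0,0,0]},{"jaw": -0.6,"xyz": [0.01,-0.04,0],"twist": [0,0,0]},{"jaw": -0.6,"xyz": [0.01,-0.04,0],"twist": [0,0,0]},{"jaw": -0.6,"xyz": [0.01,-0.04,0],"twist": [0,0,0]},{"jaw": -0.6,"xyz": [0.01,-0.04,0],"twist": [0,0,0]}])

```text
clock: 31.55
ee_pos: [0.4811, -0.2238, 0.2228]
tcp_rot: [-2.988, -0.958, 0.004]
force: [0.2, 0.5, -2.2]
gripper_width: 0.341
finger_force: 29.7
```

```bash
python3 st.py
```

```text
31.55 [ 0.4811 -0.2238  0.2228] jawdir -0.95 fix twist [-0.003 -0.004 -0.   ] F [ 0.2  0.5 -2.2] w 30.0 29.720014678314328 [ 0.62  0.64 -0.45  1.87  0.4   0.72 -1.  ]
```

Emit:
arm_command(moves=[{"jaw": -0.6,"xyz": [0.005,-0.04,0],"twist": [0,0,0]},{"jaw": -0.6,"xyz": [0.005,-0.04,0],"twist": [0,0,0]},{"jaw": -0.6,"xyz": [0.006,-0.034,-0.02],"twist": [0,0,0]},{"jaw": -0.6,"xyz": [0,0,-0.03],"twist": [0,0,0]},{"jaw": -0.6,"xyz": [0,0,-0.03],"twist": [0,0,0]},{"jaw": -0.6,"xyz": [0,0,-0.03],"twist": [0,0,0]},{"jaw": -0.6,"xyz": [0,0,-0.026],"twist": [0,0,0]},{"jaw": -0.6,"xyz": [0,0,0],"twist": [0,0,0]},{"jaw": -0.2,"xyz": [0,0,0],"twist": [0,0,0]},{"jaw": -0.2,"xyz": [0,0,0],"twist": [0,0,0]},{"jaw": -0.2,"xyz": [0,0,0],"twist": [0,0,0]},{"jaw": -0.2,"xyz": [0,0,0.03],"twist": [0,0,0]},{"jaw": -0.2,"xyz": [0,0,0.04],"twist": [0,0,0]},{"jaw": -0.2,"xyz": [0,0,0.04],"twist": [0,0,0]},{"jaw": -0.2,"xyz": [-0.01,0.04,0.01],"twist": [0,0,0]},{"jaw": -0.2,"xyz": [-0.01,0.04,0],"twist": [0,0,0]},{"jaw": -0.2,"xyz": [-0.01,0.04,0],"twist": [0,0,0]},{"jaw": -0.2,"xyz": [-0.01,0.04,0],"twist": [0,0,0]},{"jaw": -0.2,"xyz": [-0.01,0.04,0],"twist": [0,0,0]},{"jaw": -0.2,"xyz": [-0.01,0.04,0],"twist": [0,0,0]}])

```text
clock: 33.55
ee_pos: [0.4373, -0.0948, 0.2081]
tcp_rot: [-2.989, -0.958, -0.001]
force: [0.6, -0.2, -0.6]
gripper_width: 0.396
finger_force: 0.0
```

```bash
python3 st.py;  python3 - <<'E'
from h import *
ims=shots(); weights(ims)
for c in ims: cv2.imwrite(f"pics/{c}8.png",ims[c])
for c,(u,v) in (("top",(440,295)),("side",(268,398))):
    m=mask(ims[c],(5,90,30),(18,200,140))
    print(c,"grip",[(a,ce.round(1).tolist(),cv2.minAreaRect(np.argwhere(k)[:,::-1].astype(np.int32))) for a,ce,k in blobs(m,60) if abs(ce[0]-u)<40 and abs(ce[1]-v)<40])
d=np.hstack([cv2.resize(ims["side"][360:480,220:360],(400,343)),cv2.resize(ims["top"][150:330,380:520],(267,343)),cv2.resize(ims["side"][230:250,370:390],(120,343))]);cv2.imwrite("pics/p8.png",d)
E
```

```text
33.55 [ 0.4373 -0.0948  0.2081] jawdir -0.95 fix twist [-0.003 -0.    -0.   ] F [ 0.6 -0.2 -0.6] w 34.8 0.0 [ 0.37  0.57 -0.4   2.13  0.43  0.52 -1.29]
weight [ 0.5096 -0.1247] 0.157 cost 304.4 A 125 ['top']
weight [ 0.3106 -0.4271] 0.0 cost 0.0 A 548 []
top grip []
side grip [(np.int32(425), [266.8, 398.5], ((267.30487060546875, 398.256103515625), (10.463642120361328, 45.134220123291016), 51.34019088745117))]
```

View pics/p8.png

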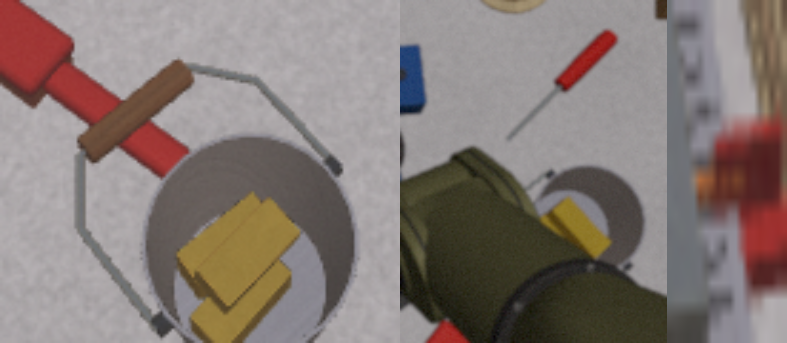

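Emit:
arm_command(moves=[{"jaw": -0.15,"xyz": [-0.001,-0.04,0],"twist": [0,0,0]},{"jaw": -0.15,"xyz": [-0.001,-0.04,0],"twist": [0,0,0]},{"jaw": -0.15,"xyz": [-0.001,-0.04,0],"twist": [0,0,0]},{"jaw": -0.15,"xyz": [0,-0.034,-0.03],"twist": [0,0,0]},{"jaw": -0.15,"xyz": [0,0,-0.03],"twist": [0,0,0]},{"jaw": -0.15,"xyz": [0,0,0],"twist": [0,0,0]}])

```text
clock: 34.25
ee_pos: [0.4322, -0.2516, 0.145]
tcp_rot: [-2.987, -0.953, 0.01]
force: [-0.7, 1.3, -0.0]
gripper_width: 0.424
finger_force: 0.0
```

```bash
python3 st.py
```

```text
34.25 [ 0.4322 -0.2516  0.145 ] jawdir -0.953 fix twist [-0.004 -0.008 -0.   ] F [-0.7  1.3 -0. ] w 37.4 0.0 [ 0.66  0.73 -0.36  2.02  0.52  0.48 -1.04]
```

Emit:
arm_command(moves=[{"jaw": -0.15,"xyz": [0.0018,0.003,0],"twist": [-0.004,-0.008,0]},{"jaw": -0.15,"xyz": [0,0,-0.02],"twist": [0,0,0]},{"jaw": -0.15,"xyz": [0,0,-0.02],"twist": [0,0,0]},{"jaw": -0.15,"xyz": [0,0,-0.014],"twist": [0,0,0]},{"jaw": -0.15,"xyz": [0,0,-0.01],"twist": [0,0,0]},{"jaw": -0.15,"xyz": [0,0,0],"twist": [0,0,0]},{"jaw": -0.8,"xyz": [0,0,0],"twist": [0,0,0]},{"jaw": -0.8,"xyz": [0,0,0],"twist": [0,0,0]},{"jaw": -0.8,"xyz": [0,0,0],"twist": [0,0,0]},{"jaw": -0.8,"xyz": [0,0,0],"twist": [0,0,0]},{"jaw": -0.8,"xyz": [0,0,0],"twist": [0,0,0]}])

```text
clock: 35.35
ee_pos: [0.4364, -0.2471, 0.0834]
tcp_rot: [2.989, 0.959, 0.008]
force: [-0.7, 2.1, 5.2]
gripper_width: 0.215
finger_force: 30.0
```

```bash
python3 st.py
python3 - <<'E'
import numpy as np,json
# arc of grip about the pivot: r=.112; direction pail x
u=np.array([np.cos(-.948),np.sin(-.948)]); a=np.linspace(0,1.55,19)
P=np.c_[.112*(1-np.cos(a))[:,None]*u,.112*np.sin(a)]; D=np.diff(np.round(P,4),axis=0).round(4)
print(json.dumps([{"jaw":-0.8,"xyz":d.tolist(),"twist":[0,0,0]} for d in D]))
E
```

```text
35.35 [ 0.4364 -0.2471  0.0834] jawdir -0.95 fix twist [0.001 0.006 0.   ] F [-0.7  2.1  5.2] w 18.9 30.035994350910187 [ 0.57  0.83 -0.24  2.06  0.61  0.3  -1.13]
[{"jaw": -0.8, "xyz": [0.0002, -0.0003, 0.0096], "twist": [0, 0, 0]}, {"jaw": -0.8, "xyz": [0.0008, -0.001, 0.0096], "twist": [0, 0, 0]}, {"jaw": -0.8, "xyz": [0.0012, -0.0017, 0.0094], "twist": [0, 0, 0]}, {"jaw": -0.8, "xyz": [0.0016, -0.0023, 0.0092], "twist": [0, 0, 0]}, {"jaw": -0.8, "xyz": [0.0022, -0.003, 0.0089], "twist": [0, 0, 0]}, {"jaw": -0.8, "xyz": [0.0025, -0.0036, 0.0086], "twist": [0, 0, 0]}, {"jaw": -0.8, "xyz": [0.003, -0.0041, 0.0082], "twist": [0, 0, 0]}, {"jaw": -0.8, "xyz": [0.0034, -0.0047, 0.0077], "twist": [0, 0, 0]}, {"jaw": -0.8, "xyz": [0.0038, -0.0053, 0.0072], "twist": [0, 0, 0]}, {"jaw": -0.8, "xyz": [0.0041, -0.0057, 0.0066], "twist": [0, 0, 0]}, {"jaw": -0.8, "xyz": [0.0044, -0.0061, 0.0059], "twist": [0, 0, 0]}, {"jaw": -0.8, "xyz": [0.0047, -0.0066, 0.0053], "twist": [0, 0, 0]}, {"jaw": -0.8, "xyz": [0.0049, -0.0069, 0.0046], "twist": [0, 0, 0]}, {"jaw": -0.8, "xyz": [0.0052, -0.0072, 0.0038], "twist": [0, 0, 0]}, {"jaw": -0.8, "xyz": [0.0053, -0.0074, 0.0031], "twist": [0, 0, 0]}, {"jaw": -0.8, "xyz": [0.0055, -0.0076, 0.0022], "twist": [0, 0, 0]}, {"jaw": -0.8, "xyz": [0.0056, -0.0078, 0.0015], "twist": [0, 0, 0]}, {"jaw": -0.8, "xyz": [0.0056, -0.0078, 0.0006], "twist": [0, 0, 0]}]
```

Emit:
arm_command(moves=[{"jaw": -0.8,"xyz": [0.0002,-0.0003,0.0096],"twist": [0,0,0]},{"jaw": -0.8,"xyz": [0.0008,-0.001,0.0096],"twist": [0,0,0]},{"jaw": -0.8,"xyz": [0.0012,-0.0017,0.0094],"twist": [0,0,0]},{"jaw": -0.8,"xyz": [0.0016,-0.0023,0.0092],"twist": [0,0,0]},{"jaw": -0.8,"xyz": [0.0022,-0.003,0.0089],"twist": [0,0,0]},{"jaw": -0.8,"xyz": [0.0025,-0.0036,0.0086],"twist": [0,0,0]},{"jaw": -0.8,"xyz": [0.003,-0.0041,0.0082],"twist": [0,0,0]},{"jaw": -0.8,"xyz": [0.0034,-0.0047,0.0077],"twist": [0,0,0]},{"jaw": -0.8,"xyz": [0.0038,-0.0053,0.0072],"twist": [0,0,0]},{"jaw": -0.8,"xyz": [0,0,0],"twist": [0,0,0]}])

```text
clock: 36.35
ee_pos: [0.4551, -0.2736, 0.1624]
tcp_rot: [2.989, 0.957, 0.008]
force: [-1.0, 3.4, 2.3]
gripper_width: 0.212
finger_force: 30.0
```

```bash
python3 st.py; python3 -c "
from h import *
im=eyes.get_image('side')['img']; cv2.imwrite('pics/s9.png',im)"
```

```text
36.35 [ 0.4551 -0.2736  0.1624] jawdir -0.951 fix twist [0.001 0.006 0.   ] F [-1.   3.4  2.3] w 18.7 30.01943774521351 [ 0.7   0.73 -0.4   1.93  0.5   0.57 -0.99]
```

Low forces; finish the arc.

Emit:
arm_command(moves=[{"jaw": -0.8,"xyz": [0.0041,-0.0057,0.0066],"twist": [0,0,0]},{"jaw": -0.8,"xyz": [0.0044,-0.0061,0.0059],"twist": [0,0,0]},{"jaw": -0.8,"xyz": [0.0047,-0.0066,0.0053],"twist": [0,0,0]},{"jaw": -0.8,"xyz": [0.0049,-0.0069,0.0046],"twist": [0,0,0]},{"jaw": -0.8,"xyz": [0.0052,-0.0072,0.0038],"twist": [0,0,0]},{"jaw": -0.8,"xyz": [0.0053,-0.0074,0.0031],"twist": [0,0,0]},{"jaw": -0.8,"xyz": [0.0055,-0.0076,0.0022],"twist": [0,0,0]},{"jaw": -0.8,"xyz": [0.0056,-0.0078,0.0015],"twist": [0,0,0]},{"jaw": -0.8,"xyz": [0.0056,-0.0078,0.0006],"twist": [0,0,0]},{"jaw": -0.8,"xyz": [0,0,0],"twist": [0,0,0]},{"jaw": -0.8,"xyz": [0,0,0],"twist": [0,0,0]},{"jaw": -0.8,"xyz": [0,0,0],"twist": [0,0,0]},{"jaw": -0.8,"xyz": [0,0,0],"twist": [0,0,0]}])

```text
clock: 37.7
ee_pos: [0.5005, -0.3374, 0.1956]
tcp_rot: [2.988, 0.957, 0.008]
force: [-1.1, -0.7, 7.1]
gripper_width: 0.217
finger_force: 30.0
```

```bash
python3 st.py
python3 - <<'E'
from h import *
ims=shots()
for c in ims: cv2.imwrite(f"pics/{c}9.png",ims[c])
d=np.hstack([cv2.resize(ims["side"][330:480,220:380],(400,375)),cv2.resize(ims["top"][180:340,380:540],(375,375))]);cv2.imwrite("pics/p9.png",d)
# prong tips: predicted after carriage travel (from earlier tri) ; report dark pixels view
E
```

```text
37.7 [ 0.5005 -0.3374  0.1956] jawdir -0.951 fix twist [0.003 0.006 0.   ] F [-1.1 -0.7  7.1] w 19.1 30.044121220707893 [ 0.78  0.76 -0.46  1.69  0.45  0.79 -0.84]
```

View pics/p9.png

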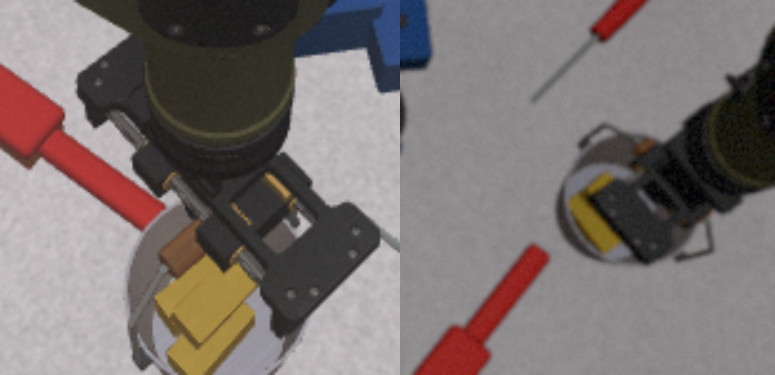

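Run:
```python
from h import *
q=np.array([-.033,.9995]); X=np.array([.9995,.033])
seat=np.array([.558,.0926])+.0563*q; print("seat pred",seat)
for c,f in (("top","top9"),("side","side9")):
    im=cv2.imread(f"pics/{f}.png"); m=mask(im,(0,0,0),(180,110,75))
    for s in (-1,1):
        tip=proj(c,np.r_[seat-.031*X+s*.03*q,.258])[0]; mid=proj(c,np.r_[seat+.05*X+s*.03*q,.234])[0]
        print(c,s,"tip pred",tip.round(1),"mid pred",mid.round(1))
    u=tip.round().astype(int)
    x0,x1,y0,y1=(225,290,190,260) if c=="top" else (290,360,170,240)
    sub=m[y0:y1,x0:x1]>0
    for r in range(y0,y1,2): print(r,"".join("#" if v else "." for v in sub[r-y0]))
```

```text
seat pred [0.5561421  0.14887185]
top -1 tip pred [266.6 245.1] mid pred [265.7 207.6]
top 1 tip pred [235.1 247.3] mid pred [235.6 209.6]
190 ........####...........###################.......................
192 ........####............##################.......................
194 ........####.............#################.......................
196 ........####..............#################......................
198 .......#####...............################......................
200 ..##########................###############......................
202 ..##########.........................######......................
204 ........####..........................#####......................
206 .........####.........................#####......................
208 .........####.........................#####......................
210 .........####..........................#####.....................
212 .........####..........................#####.....................
214 .........####..................##################................
216 .........####.......#########################..
[... 3520 characters left out ...]
.........................
222 ...###########################........................................
224 ....######################.................................#####......
226 ........###############....................................#####......
228 ####.........########........................##.......................
230 .....######.....##...........................##.......................
232 ..........#####..............................###......................
234 ..............####...........................####.....................
236 #######..........#####........................####....................
238 ############.........####......................###....................
```

Run:
```python
from h import *
A=tri([294,180.5],[237,248.5]); B=tri([297.5,198.5],[268.3,246]); print(A,B)
P=proj("top",[.5,.1,.24]);print(P,proj("top",[.51,.1,.24]),proj("top",[.5,.11,.24]))
X=np.array([.9995,.033])
# seat = trough: lowest point of the side profile, left prong ~(308,190.5), right prong (312,206.5)
for s in (.027,.031,.035):
    m=(A[0]+B[0])/2; 
    S=m[:2]+s*X; print("seat",S, "prong proj side",[proj("side",np.r_[S+k*.03*np.array([-.033,.9995]),.234])[0].round(1).tolist() for k in(-1,1)])
```

```text
(array([0.52350076, 0.17520809, 0.25280412]), np.float64(0.44693328779953845)) (array([0.52623755, 0.1153623 , 0.25049549]), np.float64(0.25689528636854675))
[[276.99980606 259.83314485]] [[276.88592017 254.73742737]] [[271.82553055 260.02778224]]
seat [0.55185565 0.1461762 ] prong proj side [[309.4, 203.2], [305.6, 186.1]]
seat [0.55585365 0.1463082 ] prong proj side [[311.2, 203.1], [307.3, 185.9]]
seat [0.55985165 0.1464402 ] prong proj side [[313.0, 202.9], [309.0, 185.8]]
```

Emit:
arm_command(moves=[{"jaw": -0.8,"xyz": [0,0,0.01],"twist": [0,0,0]},{"jaw": -0.8,"xyz": [0,0,0.02],"twist": [0,0,0]},{"jaw": -0.8,"xyz": [0,0,0.02],"twist": [0,0,0]},{"jaw": -0.8,"xyz": [0,0,0.02],"twist": [0,0,0]},{"jaw": -0.8,"xyz": [0,0,0.02],"twist": [0,0,0]},{"jaw": -0.8,"xyz": [0,0,0.01],"twist": [0,0,0.02]},{"jaw": -0.8,"xyz": [-0.003,0.005,0],"twist": [0,0,0.03]},{"jaw": -0.8,"xyz": [-0.005,0.012,0],"twist": [0,0,0.05]},{"jaw": -0.8,"xyz": [-0.007,0.018,0],"twist": [0,0,0.05]},{"jaw": -0.8,"xyz": [-0.007,0.02,0],"twist": [0,0,0.05]},{"jaw": -0.8,"xyz": [-0.007,0.02,0],"twist": [0,0,0.05]},{"jaw": -0.8,"xyz": [-0.007,0.02,0],"twist": [0,0,0.05]},{"jaw": -0.8,"xyz": [-0.007,0.02,0],"twist": [0,0,0.05]},{"jaw": -0.8,"xyz": [-0.007,0.02,0],"twist": [0,0,0.05]},{"jaw": -0.8,"xyz": [-0.007,0.02,0],"twist": [0,0,0.05]},{"jaw": -0.8,"xyz": [-0.007,0.02,0],"twist": [0,0,0.05]},{"jaw": -0.8,"xyz": [-0.006,0.02,0],"twist": [0,0,0.05]},{"jaw": -0.8,"xyz": [0,0.02,0],"twist": [0,0,0.05]},{"jaw": -0.8,"xyz": [0,0.02,0],"twist": [0,0,0.05]},{"jaw": -0.8,"xyz": [0,0.02,0],"twist": [0,0,0.05]}])

```text
clock: 39.8
ee_pos: [0.4286, -0.0803, 0.2938]
tcp_rot: [-2.477, -1.931, -0.005]
force: [0.4, -0.3, -7.0]
gripper_width: 0.213
finger_force: 30.0
```

```bash
python3 st.py
```

```text
39.8 [ 0.4286 -0.0803  0.2938] jawdir -0.247 fix twist [-0.003  0.002  0.   ] F [ 0.4 -0.3 -7. ] w 18.7 29.977488219738007 [ 0.6   0.47 -0.76  2.04  0.44  0.8  -0.67]
```

Emit:
arm_command(moves=[{"jaw": -0.8,"xyz": [0,0.02,0],"twist": [0,0,0.04]},{"jaw": -0.8,"xyz": [0,0.02,0],"twist": [0,0,0.04]},{"jaw": -0.8,"xyz": [0,0.02,0],"twist": [0,0,0.04]},{"jaw": -0.8,"xyz": [0,0.02,0],"twist": [0,0,0.04]},{"jaw": -0.8,"xyz": [0,0.02,0],"twist": [0,0,0.03]},{"jaw": -0.8,"xyz": [0,0.02,0],"twist": [0,0,0.03]},{"jaw": -0.8,"xyz": [0,0.02,0],"twist": [0,0,0.03]},{"jaw": -0.8,"xyz": [0,0.02,0],"twist": [0,0,0.03]},{"jaw": -0.8,"xyz": [0,0.02,0],"twist": [0,0,0]},{"jaw": -0.8,"xyz": [0,0.02,0],"twist": [0,0,0]},{"jaw": -0.8,"xyz": [0,0.015,0],"twist": [0,0,0]},{"jaw": -0.8,"xyz": [0,0.01,0],"twist": [0,0,0]},{"jaw": -0.8,"xyz": [0,0.005,0],"twist": [0,0,0]},{"jaw": -0.8,"xyz": [0,0,0],"twist": [0,0,0]},{"jaw": -0.8,"xyz": [0,0,0],"twist": [0,0,0]},{"jaw": -0.8,"xyz": [0,0,0],"twist": [0,0,0]}])

```text
clock: 41.4
ee_pos: [0.43, 0.1475, 0.2946]
tcp_rot: [2.189, 2.252, 0.005]
force: [0.4, 0.4, -6.4]
gripper_width: 0.213
finger_force: 30.0
```

```bash
python3 st.py
```

```text
41.4 [0.43   0.1475 0.2946] jawdir 0.028 fix twist [-0.002  0.003  0.   ] F [ 0.4  0.4 -6.4] w 18.8 29.978108257055283 [ 0.1   0.5  -0.81  1.99  0.49  0.85 -0.95]
```

Emit:
arm_command(moves=[{"jaw": -0.8,"xyz": [0.006,0,0],"twist": [0,0,0.005]},{"jaw": -0.8,"xyz": [0.012,0,0],"twist": [0,0,0]},{"jaw": -0.8,"xyz": [0.015,0,0],"twist": [0,0,0]},{"jaw": -0.8,"xyz": [0.015,0,0],"twist": [0,0,0]},{"jaw": -0.8,"xyz": [0.015,0,0],"twist": [0,0,0]},{"jaw": -0.8,"xyz": [0.015,0,0],"twist": [0,0,0]},{"jaw": -0.8,"xyz": [0.015,0,0],"twist": [0,0,0]},{"jaw": -0.8,"xyz": [0.015,-0.001,0],"twist": [0,0,0]},{"jaw": -0.8,"xyz": [0.012,0,0],"twist": [0,0,0]},{"jaw": -0.8,"xyz": [0.006,0,0],"twist": [0,0,0]},{"jaw": -0.8,"xyz": [0,0,0],"twist": [0,0,0]},{"jaw": -0.8,"xyz": [0,0,0],"twist": [0,0,0]},{"jaw": -0.8,"xyz": [0,0,0],"twist": [0,0,0]},{"jaw": -0.8,"xyz": [0,0,0],"twist": [0,0,0]}])

```text
clock: 42.8
ee_pos: [0.5557, 0.1478, 0.295]
tcp_rot: [2.182, 2.26, 0.007]
force: [0.5, -0.2, -6.8]
gripper_width: 0.216
finger_force: 30.0
```

```bash
python3 st.py
```

```text
42.8 [0.5557 0.1478 0.295 ] jawdir 0.035 fix twist [-0.003  0.004  0.   ] F [ 0.5 -0.2 -6.8] w 19.0 29.978358149528503 [ 0.1   0.66 -0.77  1.66  0.52  1.03 -0.8 ]
```

Lower in steps to just above the seat, then gently until the load goes off.

Emit:
arm_command(moves=[{"jaw": -0.8,"xyz": [0,-0.0015,-0.01],"twist": [0,0,0]},{"jaw": -0.8,"xyz": [0,0,-0.012],"twist": [0,0,0]},{"jaw": -0.8,"xyz": [0,0,-0.012],"twist": [0,0,0]},{"jaw": -0.8,"xyz": [0,0,-0.01],"twist": [0,0,0]},{"jaw": -0.8,"xyz": [0,0,-0.006],"twist": [0,0,0]},{"jaw": -0.8,"xyz": [0,0,0],"twist": [0,0,0]}])

```text
clock: 43.4
ee_pos: [0.5555, 0.146, 0.2436]
tcp_rot: [-2.182, -2.259, -0.005]
force: [-0.3, 0.5, -6.1]
gripper_width: 0.214
finger_force: 30.0
```

```bash
python3 st.py
```

```text
43.4 [0.5555 0.146  0.2436] jawdir 0.035 fix twist [-0.003  0.001  0.   ] F [-0.3  0.5 -6.1] w 18.8 29.978399500250816 [ 0.08  0.72 -0.73  1.72  0.58  0.93 -0.85]
```

Emit:
arm_command(moves=[{"jaw": -0.8,"xyz": [0,0,-0.002],"twist": [0,0,0]},{"jaw": -0.8,"xyz": [0,0,-0.002],"twist": [0,0,0]},{"jaw": -0.8,"xyz": [0,0,-0.001],"twist": [0,0,0]},{"jaw": -0.8,"xyz": [0,0,0],"twist": [0,0,0]}])

```text
clock: 43.8
ee_pos: [0.5562, 0.1463, 0.24]
tcp_rot: [2.182, 2.259, 0.008]
force: [-0.5, -0.1, -7.2]
gripper_width: 0.217
finger_force: 30.0
```

```bash
python3 st.py
python3 - <<'E'
from h import *
ims=shots()
for c in ims: cv2.imwrite(f"pics/{c}10.png",ims[c])
E
```

```text
43.8 [0.5562 0.1463 0.24  ] jawdir 0.035 fix twist [-0.003  0.004  0.   ] F [-0.5 -0.1 -7.2] w 19.1 29.978398382663727 [ 0.08  0.72 -0.73  1.73  0.59  0.92 -0.86]
```

Still loaded; lower a little further.

Emit:
arm_command(moves=[{"jaw": -0.8,"xyz": [0,0,-0.001],"twist": [0,0,0]},{"jaw": -0.8,"xyz": [0,0,-0.001],"twist": [0,0,0]},{"jaw": -0.8,"xyz": [0,0,-0.001],"twist": [0,0,0]},{"jaw": -0.8,"xyz": [0,0,0],"twist": [0,0,0]}])

```text
clock: 44.3
ee_pos: [0.5564, 0.1464, 0.2391]
tcp_rot: [2.181, 2.258, 0.01]
force: [-4.0, -2.7, 10.6]
gripper_width: 0.215
finger_force: 30.1
```

```bash
python3 st.py
```

```text
44.3 [0.5564 0.1464 0.2391] jawdir 0.035 fix twist [-0.003  0.006  0.   ] F [-4.  -2.7 10.6] w 18.9 30.0543911755085 [ 0.08  0.72 -0.73  1.73  0.59  0.91 -0.86]
```

Run:
```python
from h import *
ims=shots()
for c in ims: cv2.imwrite(f"pics/{c}11.png",ims[c])
cv2.imwrite("pics/p11.png",np.hstack([cv2.resize(ims["side"][120:290,250:410],(400,425)),cv2.resize(ims["top"][150:320,170:330],(400,425))]))
```

```text
(no output)
```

View pics/p11.png

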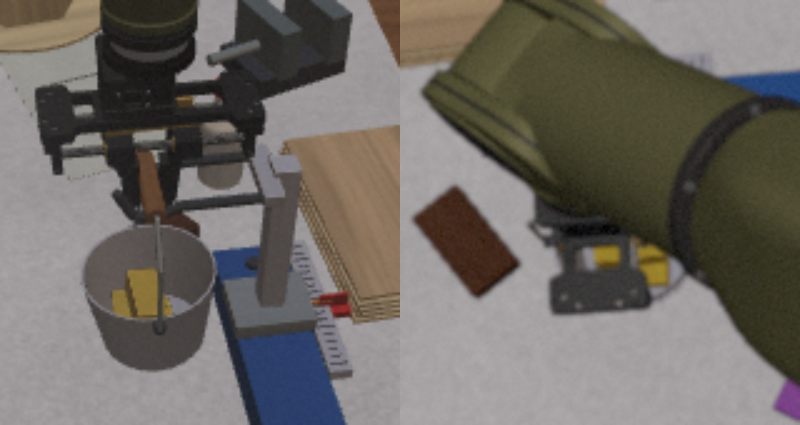

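Emit:
arm_command(moves=[{"jaw": -0.8,"xyz": [0,0,0.0015],"twist": [0,0,0]},{"jaw": -0.4,"xyz": [0,0,0],"twist": [0,0,0]},{"jaw": -0.2,"xyz": [0,0,0],"twist": [0,0,0]},{"jaw": -0.2,"xyz": [0,0,0],"twist": [0,0,0]},{"jaw": -0.2,"xyz": [0,0,0],"twist": [0,0,0]},{"jaw": -0.2,"xyz": [0,0,0.01],"twist": [0,0,0]},{"jaw": -0.2,"xyz": [0,0,0.015],"twist": [0,0,0]},{"jaw": -0.2,"xyz": [0,0,0.02],"twist": [0,0,0]},{"jaw": -0.2,"xyz": [0,0,0.03],"twist": [0,0,0]},{"jaw": -0.2,"xyz": [0,0,0.03],"twist": [0,0,0]},{"jaw": -0.2,"xyz": [0,0,0.02],"twist": [0,0,0]},{"jaw": -0.2,"xyz": [-0.03,-0.03,0],"twist": [0,0,0]},{"jaw": -0.2,"xyz": [-0.03,-0.03,0],"twist": [0,0,0]},{"jaw": -0.2,"xyz": [-0.03,-0.03,0],"twist": [0,0,0]},{"jaw": -0.2,"xyz": [0,-0.04,0],"twist": [0,0,0]},{"jaw": -0.2,"xyz": [0,-0.04,0],"twist": [0,0,0]},{"jaw": -0.2,"xyz": [0,-0.04,0],"twist": [0,0,0]},{"jaw": -0.2,"xyz": [0,-0.04,0],"twist": [0,0,0]},{"jaw": -0.2,"xyz": [0,0,0],"twist": [0,0,0]}])

```text
clock: 46.3
ee_pos: [0.4656, -0.1101, 0.3632]
tcp_rot: [2.193, 2.247, 0.003]
force: [0.5, -0.5, -0.1]
gripper_width: 0.4
finger_force: 0.0
```

Emit:
arm_command(moves=[{"jaw": -0.2,"xyz": [0,0,0],"twist": [0,0,0]},{"jaw": -0.2,"xyz": [0,0,0],"twist": [0,0,0]},{"jaw": -0.2,"xyz": [0,0,0],"twist": [0,0,0]},{"jaw": -0.2,"xyz": [0,0,0],"twist": [0,0,0]},{"jaw": -0.2,"xyz": [0,0,0],"twist": [0,0,0]},{"jaw": -0.2,"xyz": [0,0,0],"twist": [0,0,0]},{"jaw": -0.2,"xyz": [0,0,0],"twist": [0,0,0]},{"jaw": -0.2,"xyz": [0,0,0],"twist": [0,0,0]},{"jaw": -0.2,"xyz": [0,0,0],"twist": [0,0,0]},{"jaw": -0.2,"xyz": [0,0,0],"twist": [0,0,0]},{"jaw": -0.2,"xyz": [0,0,0],"twist": [0,0,0]},{"jaw": -0.2,"xyz": [0,0,0],"twist": [0,0,0]},{"jaw": -0.2,"xyz": [0,0,0],"twist": [0,0,0]},{"jaw": -0.2,"xyz": [0,0,0],"twist": [0,0,0]},{"jaw": -0.2,"xyz": [0,0,0],"twist": [0,0,0]},{"jaw": -0.2,"xyz": [0,0,0],"twist": [0,0,0]}])

```text
clock: 47.9
ee_pos: [0.4661, -0.1037, 0.3634]
tcp_rot: [2.182, 2.26, 0.008]
force: [0.2, -0.5, -0.2]
gripper_width: 0.398
finger_force: 0.0
```

```bash
python3 st.py
python3 - <<'E'
from h import *
P=[]
for k in range(3):
    ims=shots(); cv2.imwrite(f"pics/sideF{k}.png",ims["side"]); cv2.imwrite(f"pics/topF{k}.png",ims["top"])
    P.append(ims["side"].astype(int))
    for c in ims:
        e=proj(c,[.556,.1463,.239])[0]; m=mask(ims[c],(4,90,30),(18,210,140))
        print(c,"seat px",e.round(1),"brown",[(int(a),ce.round(1).tolist()) for a,ce,_ in blobs(m,40) if np.hypot(*(ce-e))<40],
          "yellow",[(int(a),ce.round(1).tolist()) for a,ce,_ in blobs(mask(ims[c],(15,90,60),(35,255,255)),40) if np.hypot(*(ce-proj(c,[.556,.146,.08])[0]))<40])
print("motion",np.abs(P[2]-P[0])[150:290,260:360].mean())
H=ims["side"]
for r in range(236,246): print(r," ".join("%3d/%3d"%tuple(H[r,c][1:]) for c in range(373,391)))
E
```

```text
47.9 [ 0.4661 -0.1037  0.3634] jawdir 0.035 fix twist [-0.003  0.004  0.   ] F [ 0.2 -0.5 -0.2] w 35.0 0.0 [ 0.7   0.46 -0.87  1.82  0.4   1.05 -0.29]
side seat px [309.3 192.6] brown [(93, [291.3, 192.7])] yellow [(313, [305.0, 237.4])]
top seat px [252.8 232.6] brown [(407, [254.5, 232.5])] yellow [(793, [264.2, 250.6])]
side seat px [309.3 192.6] brown [(93, [291.3, 192.7])] yellow [(314, [305.0, 237.4])]
top seat px [252.8 232.6] brown [(406, [254.4, 232.5])] yellow [(795, [264.2, 250.5])]
side seat px [309.3 192.6] brown [(98, [291.6, 192.6])] yellow [(312, [305.0, 237.4])]
top seat px [252.8 232.6] brown [(405, [254.5, 232.4])] yellow [(795, [264.2, 250.5])]
motion 1.841357142857143
236 119/123 104/106  84/ 86  79/ 82 107/110 109/110 145/149 158/161 161/166 163/168 166/171 165/169 113/121 130/148  90/109  78/122  87/104  96/111
237  91/ 93 104/108 133/133 131/134 129/132 136/138 108/139 125/158  96/155  98/157 101/160  73/155  68/152  51/152  46/134  45/134  68/123  89/106
238 105/103 134/138 132/134 134/137 104/117  43/131  46/133  40/114  44/117  41/115  38/100  33/ 80  37/ 8
[... 377 characters left out ...]
/ 92  43/ 89  42/ 89  42/ 91  39/ 85  38/ 84  32/ 78  34/ 78  36/ 81  31/ 77  35/ 78  37/ 97  84/148  87/107
242 109/107 109/106  87/ 91  79/ 83  79/ 91  78/106  76/107 104/121 106/122  40/114  39/115  42/131  39/131  47/152  46/150  43/150  50/155  91/109
243 107/105 106/106 123/123 131/136 135/137 133/134 132/136 137/139 135/139  82/139  43/150  48/153  47/153  47/152  45/151  47/153  46/152  82/149
244 105/102 109/107 105/103  99/102 133/136 106/108  81/ 83 137/139 137/139  83/142  49/152  48/152  47/151  49/154  46/152  46/136  37/114  78/131
245 110/107 108/105 107/105  91/ 92  79/ 80 103/105 132/135 134/137 137/140 136/140  42/115  39/ 98  37/ 83  34/ 80  33/ 81  36/ 80  36/ 80  77/114
```

```bash
python3 -c "
from rig import workorder
print(workorder.sign_off())"
```

```text
the job is handed in; nothing more can be done
None
```

I handed the job in: by the last camera check the pail hangs still in the twin hook with all three yellow weights inside and the pointer at the red mark (within about 1 mm); the sign-off returned no verdict.

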